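# Take the crystal module out of the beam line for service

### The job

On the small dark breadboard the crystal module (the wide block with cream ends) is closed in by a lens mount on one side and a round beam stop on the other: first clear both of these onto the blue-grey rubber side mat, standing and let go. Then fetch the module and stand it centrally in the grey service cradle, between its two end stops and lengthwise with them, and only after that put the lens mount back in the middle of and square to the square aluminium plate, and the beam stop back in the middle of the round plate. Keep all three upright, set them down without dropping them, and do not shove the amber jar or the steel post holder that stand about the bench.

Things in the scene. Friction and masses are not known exactly. Their poses are not given: they have to be found in the camera images.
- lens_mount: Loose black lens mount, 0.2 kg: foot 44 (x) x 50 (y) x 12 mm, on it an upright plate 22 (x) x 50 (y) mm to 72 mm above the underside, a round lens through it along x, a 6 mm brass knob on top. Grip across the 50 mm (y) faces of the plate. Origin: centre of underside, z up. Starts on square_plate, y along the plate's y, foot about 11 mm from a long face of the module.
- beam_stop: Loose plain bright steel pillar: upright cylinder 44 mm diameter, 70 mm tall, 0.25 kg, black band near the top, black dot on top; any yaw will do. Origin: centre of underside, z up. Starts on round_plate, about 11 mm from the other long face of the module; there the fingers fit only on its +-y sides (in round_plate's frame).
- crystal_module: Loose metal block with cream ends, 46 (x) x 100 (y) x 50 (z) mm, 0.5 kg, white panel on top, round window in each long face. Grip across its 46 mm (x) faces. Origin: centre of underside, z up. Starts directly on the breadboard (fixed dark steel plate 190 (x) x 130 (y) mm, top 8 mm above the table) between the two plates, their line running along its x.
- square_plate: Fixed aluminium plate 58 (x) x 70 (y) mm, 4 mm thick, on the breadboard: the home of the lens mount. Origin: centre of its underside (8 mm above the table); its top is 4 mm above the origin. x runs along the beam line. Its centre is 56 mm from the module's starting place; which side of the module it is on varies.
- round_plate: Fixed round aluminium plate, 58 mm diameter, 4 mm thick, on the breadboard: the home of the beam stop. Origin: centre of its underside (8 mm above the table); its top is 4 mm above the origin. x runs along the beam line. It lies on the other side of the module, 56 mm from it.
- parking_mat: Fixed blue-grey rubber mat 200 (x) x 130 (y) mm, 4 mm thick, lying on the table: the side area. Origin: centre of its underside, on the table; its top is 4 mm above. There is room for both things side by side along its x, 90 to 100 mm apart.
- service_cradle: Fixed grey plate 84 (x) x 160 (y) mm, 8 mm thick, on the table, a cream end stop at each y end (60 x 12 mm, 12 mm above the plate; 128 mm free between them), open along both long sides. Origin: centre of underside; the module stands on its top, 8 mm above, at the middle, its y along the cradle's y (either way round).
- jar: Bystander, leave it: loose upright amber glass jar with a white lid, 48 mm diameter, 60 mm tall. Origin: centre of the underside.
- post_holder: Bystander, leave it: loose steel post 25 mm diameter on a 38 mm round foot, 68 mm tall in all. Origin: centre of the underside.
Things that resemble listed ones, but are neither listed nor needed, are in the scene too. Leave any purple or yellow look-alike of the service_cradle alone. Leave any red look-alike of the crystal_module alone.

How it is judged:
By the outcome, as a careful person would: the job done as asked, in the order asked, and still so for the second after the job is handed in, with the robot touching nothing.
It also fails if it takes over 134 s, if anything falls off the work surface, if the arm or the gripper's body presses on something with over 40 N, if the wrist force passes 120 N, or if a joint passes its speed limit or range.

### The arm

A 6-joint arm with a two-finger parallel gripper is mounted at the origin on the work surface. World frame = base frame: x ahead of the robot, y to its left, z up, the work surface at z = 0. Lengths are in mm, angles in rad, forces in N, time in s.
With the tool pointing down it reaches from about 275 to 750 mm from the base axis. Payload 10.2 kg.
Tool frame: the origin (TCP) lies at the very end of the fingers, on their centre line; the grasp point (between the pads) lies 19 mm behind it (ctrl.pinch_z is the distance from the TCP to the grasp point, in mm); y points along the fingers, z is the direction in which the jaws open and shut, and the axes are right-handed (so a half turn about y gives the same grasp; the last joint's range is limited). The gripper opens to 85 mm and grips with 20 to 120 N. Pads are 22 mm wide; open, the fingers measure 114 mm over their backs; the gripper's body (76 mm by 85 mm) begins 54 mm behind the grasp point. The pads swing forward as they close: fully open they stand 13 mm farther back than shut.
Start: joints at [1.003, 0.313, 1.498, -0, 1.331, -0.223], TCP at [177.467, 494.102, 231.294] pointing down, gripper open.
Joint ranges: [-2.94, 2.94], [-0.97, 2.17], [0.19, 2.56], [-1.23, 4.37], [0.02, 3.11], [-2.88, 2.88]. Speed limits (rad/s): [2.39, 2.39, 3.01, 3.14, 3.14, 3.14].

### API

Orientations are given as a unit quaternion [w, x, y, z].
In Python, from rig import sense, eyes, ctrl gives the robot as it stands. The module is installed in compiled form; this text tells all that it offers.
- The arm moves only by the shell command python3 -m handwheel 'ROWS' [FORCE]. ROWS is JSON, a list of rows, each an object of numbers: "grip": the finger opening in mm, from 0 to 85.4; "tx", "ty", "tz": the shift along the tool's x, y, z in mm; "wx", "wy", "wz": the turn, a rotation vector about the tool's x, y, z in rad. In form: [{"grip": .., "tx": .., "ty": .., "tz": .., "wx": .., "wy": .., "wz": ..}, ...]. A call has 1 to 10 rows; each row shifts and turns the commanded pose from where the row before left it, along the tool's axes as they then stand; what a row does not reach is not made up. A row lasts 1/12 s, in which the tool goes at most 41.7 mm and 7.16 degrees, less where a joint would pass 70% of its speed; a pose out of reach is approached as far as the arm can. A call is refused whole if a number of a shift passes 41.7 or a number of a turn 0.125, either way. A call with a gripper value outside its range is refused whole. The fingers move at their own pace and stop on an object; FORCE is the grip in N (left out, the last holds). Time passes only in rows, so rows that do not move let the fingers close. It gives the time, the measured TCP pose, the force and the opening at its end, in the units of the state.
- sense(): the state, without advancing time (a new reading comes with each control period).
- eyes.capture(name): name is "scene" or "top"; returns a dict with "pixels" (384x512x3 uint8, red, green, blue), "mtx" (3x3 intrinsics, pixels), "R" (3x3) and "t" (3): a world point X has camera coordinates R X + t. Camera axes: x right, y down, z forward; pixel columns grow to the right and rows downward; lengths in mm; the calibration is good to about 2 mm. A picture is of the moment at which its call begins. There is no depth.
- ctrl.finish_job(): hands the job in, once; it reports no verdict.
The state is a dict: "time_s": time; "joints": joint angles; "dq": joint speeds; "tau": joint torques, N m; "eef_pos": TCP position; "ee_rot": TCP orientation; "force": force on the tool from outside, world axes, zero at the start; "wrist_torque": the same for the moment, N m; "grip_width": opening from 0.0 (shut) to 1.0 (fully open).
Only numpy, scipy, OpenCV 4.12 (cv2) and the standard library are available. Lean on these libraries where they do the work, as an engineer would, in place of code of your own. Each camera call takes 0.05 s, during which the arm holds its last target.

## Working session

There is one attempt and no reset: what is moved stays moved. The work goes in short steps, Python scripts to look and compute and a shell command to move; the robot and the scene stay as the last step left them, time stands still between calls to the robot, and variables do not carry over. Pictures are saved under pics/ and viewed, and the job is handed in when it is done.

```bash
mkdir -p pics; ls; python3 - <<'E'
from rig import sense, eyes, ctrl
import cv2, numpy as np
s=sense(); print({k:np.round(v,3) for k,v in s.items()}, ctrl.pinch_z)
for n in ("scene","top"):
    c=eyes.capture(n); cv2.imwrite(f"pics/{n}0.png",c["pixels"][:,:,::-1])
    print(n,np.round(c["mtx"],1).tolist(),np.round(c["R"],4).tolist(),np.round(c["t"],1).tolist(), "cam",np.round(-c["R"].T@c["t"]))
E
```

```text
pics
{'time_s': np.float64(0.0), 'joints': array([ 1.003,  0.313,  1.498,  0.   ,  1.331, -0.223]), 'dq': array([ 0.002,  0.002, -0.003, -0.002,  0.002, -0.001]), 'tau': array([ 2.0000e-03, -4.1227e+01, -2.5974e+01, -0.0000e+00,  4.0000e-03,
        0.0000e+00]), 'eef_pos': array([177.318, 493.89 , 230.725]), 'ee_rot': array([-0.696,  0.697, -0.121,  0.121]), 'force': array([ 0.492,  0.414, -0.248]), 'wrist_torque': array([0.015, 0.019, 0.012]), 'grip_width': np.float64(1.001)} 18.700000000000003
scene [[369.2, 0.0, 256.9], [0.0, 369.2, 190.1], [0.0, 0.0, 1.0]] [[0.863, 0.5048, 0.0182], [0.3353, -0.5455, -0.7681], [-0.3778, 0.669, -0.6401]] [-386.6, -160.5, 1191.9] cam [ 838. -690.  647.]
top [[377.2, 0.0, 254.2], [0.0, 377.2, 195.7], [0.0, 0.0, 1.0]] [[0.0051, -1.0, -0.0024], [-0.9988, -0.005, -0.0495], [0.0495, 0.0027, -0.9988]] [-97.8, 476.2, 1182.4] cam [ 418.  -99. 1204.]
```

View pics/scene0.png

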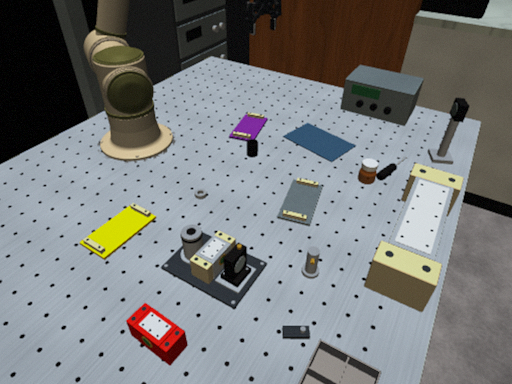

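View pics/top0.png

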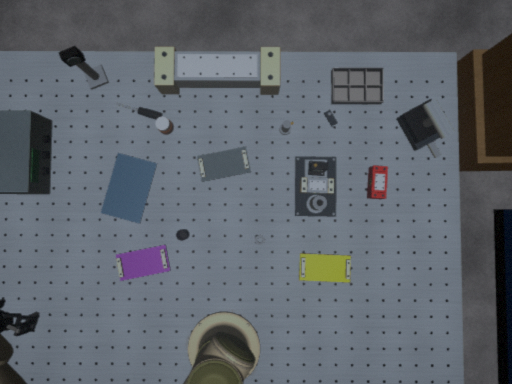

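```bash
python3 - <<'E'
import cv2
i=cv2.imread("pics/top0.png")
cv2.imwrite("pics/top0a.png",cv2.resize(i[60:210,180:380],None,fx=4,fy=4,interpolation=cv2.INTER_CUBIC))
cv2.imwrite("pics/top0b.png",cv2.resize(i[190:340,200:400],None,fx=4,fy=4,interpolation=cv2.INTER_CUBIC))
E
```

```text
(no output)
```

View crop.

The scene view shows the breadboard cluster at about (215,262), grey cradle (302,200), mat (319,141), jar (369,171) and post holder (312,262). In the top view: breadboard (316,187), cradle (224,164), mat (130,188).

```bash
python3 - <<'E'
import cv2
i=cv2.imread("pics/top0.png")
cv2.imwrite("pics/top0c.png",cv2.resize(i[145:225,265:365],None,fx=8,fy=7.5,interpolation=cv2.INTER_CUBIC))
i=cv2.imread("pics/scene0.png")
cv2.imwrite("pics/scene0c.png",cv2.resize(i[215:310,150:280],None,fx=6,fy=6,interpolation=cv2.INTER_CUBIC))
E
```

```text
(no output)
```

View pics/top0c.png

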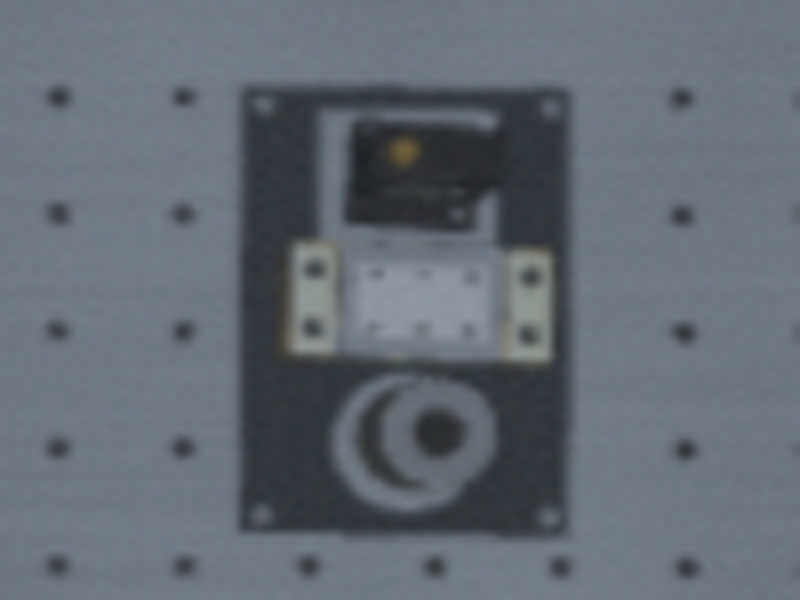

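View pics/scene0c.png

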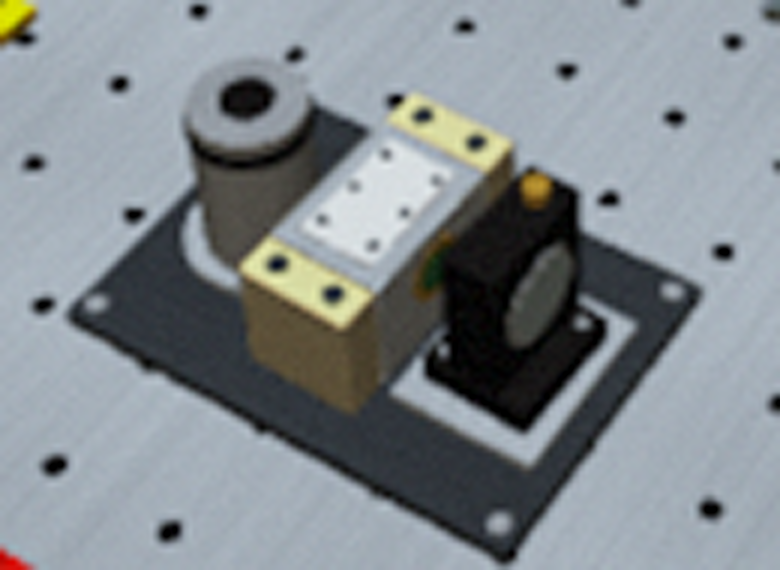

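```bash
cat > h.py <<'E'
import numpy as np, cv2
from rig import sense, eyes, ctrl
from scipy.spatial.transform import Rotation as Rot
def cast(c,uv,z):
    uv=np.atleast_2d(np.asarray(uv,float)); K,R,t=map(np.asarray,(c["mtx"],c["R"],c["t"]))
    d=(np.linalg.inv(K)@np.c_[uv,np.ones(len(uv))].T).T@R
    o=-R.T@t
    return o+d*((z-o[2])/d[:,2])[:,None]
def proj(c,X):
    X=np.atleast_2d(np.asarray(X,float)); p=X@np.asarray(c["R"]).T+np.asarray(c["t"]); p=p@np.asarray(c["mtx"]).T
    return p[:,:2]/p[:,2:]
def up(c,box,f=8):
    x0,y0,x1,y1=box
    return cv2.resize(c["pixels"][y0:y1,x0:x1],None,fx=f,fy=f,interpolation=cv2.INTER_CUBIC)
def unup(box,p,f=8): return (np.asarray(p,float)+0.5)/f-0.5+np.array(box[:2])
def blobs(mask,box,f=8,amin=0):
    cs,_=cv2.findContours(mask.astype(np.uint8),cv2.RETR_EXTERNAL,cv2.CHAIN_APPROX_NONE)
    out=[]
    for k in cs:
        m=cv2.moments(k)
        if m["m00"]/f/f>amin: out.append((m["m00"]/f/f,unup(box,[m["m10"]/m["m00"],m["m01"]/m["m00"]],f),unup(box,k[:,0,:],f)))
    return sorted(out,key=lambda b:-b[0])
def rect(c,cont,z):
    P=cast(c,cont,z)[:,:2].astype(np.float32)
    return cv2.minAreaRect(P)
def hsv(im): return cv2.cvtColor(im,cv2.COLOR_RGB2HSV).astype(int)
E
cat > m1.py <<'E'
from h import *
T=eyes.capture("top");S=eyes.capture("scene")
for n,c in (("T",T),("S",S)):
    b=(0,0,512,384);f=2
    H=hsv(up(c,b,f)); h,s,v=H[...,0],H[...,1],H[...,2]
    # print sample hsv
    pts={"T":dict(mat=(130,188),cr=(224,164),bench=(200,120),bb=(299,205)),"S":dict(mat=(319,141),cr=(302,198),bench=(260,240),bb=(200,283))}[n]
    for k,(x,y) in pts.items(): print(n,k,H[y*f,x*f])
E
python3 m1.py
```

```text
T mat [104  95 107]
T cr [106  46  94]
T bench [107  37 131]
T bb [108  49  63]
S mat [105 139 114]
S cr [ 98  42 121]
S bench [101  27 182]
S bb [111  53  62]
```

```bash
cat > m2.py <<'E'
from h import *
T=eyes.capture("top");S=eyes.capture("scene")
def best(mask,box,c,z,name,f=8,op=0):
    m=mask.astype(np.uint8)
    m=cv2.morphologyEx(m,cv2.MORPH_CLOSE,np.ones((17,17)))
    if op: m=cv2.morphologyEx(m,cv2.MORPH_OPEN,np.ones((op,op)))
    b=blobs(m,box,f)[0]; r=rect(c,b[2],z)
    print(name,np.round(r[0],1),np.round(r[1],1),round(r[2],1))
for n,c,bx in (("T",T,dict(mat=(90,140,170,235),cr=(185,135,260,195),bb=(285,145,350,225))),("S",S,dict(mat=(270,110,370,170),cr=(265,165,340,235),bb=(150,215,280,310)))):
    H=hsv(up(c,bx["mat"])); best((H[...,1]>(66 if n=="T" else 83))&(H[...,2]<150),bx["mat"],c,4,n+" mat")
    H=hsv(up(c,bx["cr"])); best((H[...,2]<(112 if n=="T" else 150))|(H[...,0]<60),bx["cr"],c,8,n+" cradle",op=41)
    yl=(H[...,0]<40)&(H[...,1]>40)
    for b in blobs(cv2.morphologyEx(yl.astype(np.uint8),cv2.MORPH_CLOSE,np.ones((9,9))),bx["cr"],8,8)[:3]:
        r=rect(c,b[2],20);print("  stop",np.round(r[0],1),np.round(r[1],1),round(r[2],1))
    H=hsv(up(c,bx["bb"])); best((H[...,2]<(95 if n=="T" else 110)),bx["bb"],c,8,n+" bb",op=41)
E
python3 m2.py
```

```text
T mat [500.8 306.4] [131.  200.6] 75.3
T cradle [578.6   2.2] [ 88.2 158.8] 11.5
T bb [ 509.3 -254.4] [ 61.9 188.9] 90.0
S mat [500.7 304. ] [132.8 201.2] 75.1
S cradle [578.5   7.3] [ 86.2 184.5] 11.3
  stop [593.7 -69.9] [61.  22.9] 11.7
  stop [567.   66.2] [60.2 25.7] 11.5
S bb [ 508.5 -283.8] [149.1 194.8] 89.7
```

```bash
cat > m3.py <<'E'
from h import *
T=eyes.capture("top");S=eyes.capture("scene")
for n,c,bx in (("T",T,(285,145,350,225)),("S",S,(150,215,280,310))):
    u=up(c,bx); cv2.imwrite(f"pics/{n}_bb.png",cv2.resize(u,None,fx=.75,fy=.75)[:,:,::-1])
for n,c,bx in (("T",T,(185,135,260,195)),("S",S,(265,165,340,235))):
    u=up(c,bx); cv2.imwrite(f"pics/{n}_cr.png",u[:,:,::-1])
E
python3 m3.py; python3 -c "
import cv2,numpy as np
a=cv2.imread('pics/T_cr.png');b=cv2.imread('pics/S_cr.png')
a=cv2.resize(a,(400,320));b=cv2.resize(b,(400,373))
print(a.shape,b.shape)
o=np.zeros((373,800,3),np.uint8);o[:320,:400]=a;o[:373,400:]=b;cv2.imwrite('pics/cr2.png',o)"
```

```text
(320, 400, 3) (373, 400, 3)
```

View pics/cr2.png

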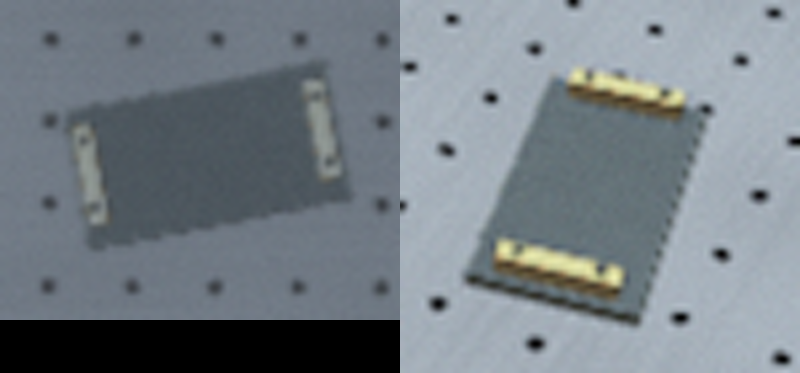

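```bash
cat > m4.py <<'E'
from h import *
def quad(name,c,mask,box,z,amin,k=1,f=8,n=1):
    m=mask.astype(np.uint8)
    if k>1: m=cv2.morphologyEx(m,cv2.MORPH_CLOSE,np.ones((k,k)))
    out=[]
    for b in blobs(m,box,f,amin)[:n]:
        r=rect(c,b[2],z); P=cast(c,b[1],z)[0]
        print(name,"px",np.round(b[1],2),"area",round(b[0],1),"rect",np.round(r[0],1),np.round(r[1],1),round(r[2],1),"centroid",np.round(P[:2],1))
        out.append(b)
    return out
if __name__=="__main__":
    T=eyes.capture("top");S=eyes.capture("scene")
    bx=(185,135,260,195);H=hsv(up(T,bx));quad("T stop",T,(H[...,0]<75)&(H[...,2]>95),bx,20,6,15,n=2)
    bx=(265,165,340,235);H=hsv(up(S,bx));quad("S stop",S,(H[...,0]<40)&(H[...,2]>165)&(H[...,1]>40),bx,20,6,15,n=2)
    bx=(285,145,350,225);H=hsv(up(T,bx))
    quad("T cream",T,(H[...,0]<75)&(H[...,2]>110),bx,58,6,21,n=3)
    quad("T panel",T,(H[...,2]>150)&(H[...,0]>90),bx,58,6,21,n=3)
    quad("T knob",T,(H[...,0]<40)&(H[...,1]>90)&(H[...,2]>50),bx,87,0.5,1,n=6)
    for k,p in dict(dot=(319.6,202.6)).items(): print(H[int((p[1]-bx[1])*8),int((p[0]-bx[0])*8)])
    quad("T dot",T,(H[...,2]<75)&(np.hypot(*(np.mgrid[0:H.shape[0],0:H.shape[1]]-np.array([(202.6-145)*8,(319.6-285)*8])[:,None,None]))<30),bx,82,0.5,1)
    bx=(150,215,280,310);H=hsv(up(S,bx))
    quad("S cream",S,(H[...,0]<40)&(H[...,2]>190)&(H[...,1]>40),bx,58,6,21,n=3)
    quad("S panel",S,(H[...,2]>200)&(H[...,1]<30),bx,58,6,21,n=3)
    quad("S knob",S,(H[...,0]<25)&(H[...,1]>150)&(H[...,2]>120),bx,87,0.5,1,n=6)
    quad("S dot",S,(H[...,2]<75)&(np.hypot(*(np.mgrid[0:H.shape[0],0:H.shape[1]]-np.array([(231.5-215)*8,(191-150)*8])[:,None,None]))<40),bx,82,0.5,1)
E
python3 m4.py
```

```text
T stop px [201.06 164.77] area 29.2 rect [572.9  73.1] [45.3 13.5] 10.6 centroid [573.   72.9]
T stop px [244.38 156.8 ] area 24.8 rect [598.8 -63.5] [42.9 13.3] 11.4 centroid [599.  -63.7]
S stop px [294.37 213.9 ] area 68.2 rect [592.8 -65.6] [59.5 13.3] 11.7 centroid [593.  -65.8]
S stop px [306.78 180.87] area 46.6 rect [565.4  71.3] [59.2 13.5] 10.7 centroid [564.6  70.8]
T cream px [330.47 185.61] area 78.3 rect [ 506.9 -327.2] [18.2 44.6] 88.1 centroid [ 506.1 -327.5]
T cream px [303.91 183.74] area 39.2 rect [ 510.5 -246.2] [16.4 46.3] 86.5 centroid [ 511.5 -246.7]
T panel px [316.97 184.8 ] area 125.1 rect [ 508.2 -287.6] [49.1 29. ] 87.8 centroid [ 508.4 -286.4]
T knob px [315.02 164.77] area 5.9 rect [ 565.8 -276.2] [8.1 8.5] 18.2 centroid [ 565.9 -276.1]
[90 22 46]
T dot px [319.36 202.27] area 26.2 rect [ 454.5 -289.5] [16.7 17.5] 89.8 centroid [ 454.4 -289.4]
S cream px [200.47 261.57] area 129.8 rect [ 506.6 -328.2] [16.2 43.8] 87.8 centroid [ 507.  -328.4]
S cream px [224.45 236.5 ] area 108.8 rect [ 509.1 -246.6] [16.7 44.2] 87.7 centroid [ 509.6 -246.6]
S cream px [151.63 216.49] area 17.9 rect [ 335.4 -281.4] [12.  17.6] 42.9 centroid [ 333.4 -281.3]
S panel px [212.43 248.03] area 256.6 rect [ 507. -286.] [52.  32.4] 88.4 centroid [ 506.6 -286.7]
S knob px [238.88 245.52] area 12.4 rect [ 564.4 -273.7] [8.5 9.9] 31.3 centroid [ 564.3 -273.7]
S knob px [151.2  308.39] area 7.6 rect [ 513.1 -469.3] [8.6 5.8] 31.0 centroid [ 512.9 -470.4]
S dot px [190.64 230.97] area 44.6 rect [ 453.5 -288.2] [18.6 18.6] 7.2 centroid [ 453.6 -288.4]
```

View pics/T_bb.png

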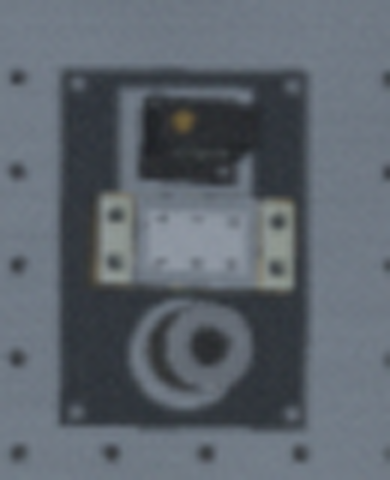

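```bash
cat >> h.py <<'E'
def wrap(a): return (a+np.pi/2)%np.pi-np.pi/2
def goal(x,y,z,jaw_deg):
    """jaw_deg: world angle of jaw axis (mod 180). prints turn about tool y needed, then shift in the tool axes after the turn"""
    s=sense(); q=s["ee_rot"]; R=Rot.from_quat([q[1],q[2],q[3],q[0]]).as_matrix()
    # desired: tool y = -Z ; jaw z dir
    a=np.radians(jaw_deg); c=[]
    for k in (0,np.pi):
        zt=np.array([np.cos(a+k),np.sin(a+k),0]); yt=np.array([0,0,-1.]); xt=np.cross(yt,zt)
        D=np.c_[xt,yt,zt]; rv=Rot.from_matrix(R.T@D).as_rotvec(); c.append((np.linalg.norm(rv),rv,D))
    for n,rv,D in sorted(c,key=lambda k:k[0]):
        d=D.T@(np.array([x,y,z])-s["eef_pos"])
        print("turn",np.round(rv,4),"rows",round(np.abs(rv).max()/.12,1),"then shift tx ty tz",np.round(d,1),"rows",round(np.linalg.norm(d)/40,1))
    print("pos",np.round(s["eef_pos"],1),"jawdeg",round(np.degrees(np.arctan2(R[1,2],R[0,2])),2),"tilt",np.round(R[:2,1],4),"q",np.round(s["joints"],2),"t",round(float(s["time_s"]),2),"F",np.round(s["force"],1),"g",round(float(s["grip_width"])*85.4,1))
E
cat > m5.py <<'E'
from h import *
from m4 import quad
T=eyes.capture("top");S=eyes.capture("scene")
# breadboard screws
for n,c,bx,pts in (("T",T,(285,145,350,225),[(298,158.8),(333.8,159.2),(333.5,213.5),(297.8,213.5)]),("S",S,(150,215,280,310),[(166,265.5),(262,263.5),(233,302)])):
    g=cv2.cvtColor(up(c,bx),cv2.COLOR_RGB2GRAY)
    for p in pts:
        o=(np.array(p)-bx[:2])*8; x,y=o.astype(int); w=g[y-14:y+15,x-14:x+15].astype(float); w=np.clip(w-np.percentile(w,60),0,None)
        yy,xx=np.mgrid[-14:15,-14:15]; q=unup(bx,[x+(w*xx).sum()/w.sum(),y+(w*yy).sum()/w.sum()])
        print(n,"screw",np.round(q,1),np.round(cast(c,q,8)[0,:2],1))
for nm,tu,su in (("jar",(163,125),(369,164)),("post",(286,127),(313,251))):
    print(nm,np.round(cast(T,tu,60)[0]),np.round(cast(S,su,60)[0]))
goal(564,-289,150,88)
E
python3 m5.py
```

```text
T screw [297.5 158.4] [ 596.4 -232.8]
T screw [333.3 158.9] [ 595.6 -347. ]
T screw [333.3 213.6] [ 421.3 -345.9]
T screw [297.2 213.2] [ 421.9 -231.7]
S screw [165.5 265.1] [ 420.3 -344.3]
S screw [261.5 263. ] [ 595.1 -232. ]
S screw [232.7 301.7] [ 594.3 -345.5]
jar [690. 185.  60.] [697. 180.  60.]
post [ 685. -192.   60.] [ 691. -186.   60.]
turn [ 1.000e-04 -3.099e-01 -0.000e+00] rows 2.6 then shift tx ty tz [ 413.6   81.3 -769.1] rows 21.9
turn [0.0000e+00 2.8317e+00 1.0000e-04] rows 23.6 then shift tx ty tz [-413.6   81.3  769.1] rows 21.9
pos [177.5 494.1 231.3] jawdeg 70.24 tilt [-0.     -0.0001] q [ 1.    0.31  1.5  -0.    1.33 -0.22] t 0.6 F [-0.7  0.9 -0. ] g 85.4
```

```bash
python3 -m handwheel '[{"wy":-0.109},{"wy":-0.109},{"wy":-0.109},{"tx":17,"tz":-32},{"tx":17,"tz":-32},{"tx":17,"tz":-32},{"tx":17,"tz":-32},{"tx":17,"tz":-32},{"tx":17,"tz":-32},{"tx":17,"tz":-32}]'; python3 -c "
from h import *
goal(564.5,-289,160,89)"
```

```text
turn [ 1.000e-04 -3.274e-01 -0.000e+00] rows 2.7 then shift tx ty tz [ 400.6   71.3 -776.2] rows 21.9
turn [0.0000e+00 2.8142e+00 1.0000e-04] rows 23.5 then shift tx ty tz [-400.6   71.3  776.2] rows 21.9
pos [177.5 494.1 231.3] jawdeg 70.24 tilt [-0.     -0.0001] q [ 1.    0.31  1.5  -0.    1.33 -0.22] t 0.6 F [-0.7  0.9 -0. ] g 85.4invalid input
```

```bash
python3 -m handwheel '[{"grip":85,"tx":0,"ty":0,"tz":0,"wx":0,"wy":-0.109,"wz":0},{"grip":85,"tx":0,"ty":0,"tz":0,"wx":0,"wy":-0.109,"wz":0},{"grip":85,"tx":0,"ty":0,"tz":0,"wx":0,"wy":-0.109,"wz":0}]'; python3 -c "
from h import *
goal(564.5,-289,160,89)"
```

```text
time_s: 0.85
eef_pos: [177.5, 494.1, 231.3]
ee_rot: [-0.707, 0.707, -0.004, 0.004]
force: [0.1, -0.6, 0.5]
grip_width: 0.992
turn [0.    0.005 0.   ] rows 0.0 then shift tx ty tz [ 400.6   71.3 -776.2] rows 21.9
turn [ 0.     -3.1366 -0.    ] rows 26.1 then shift tx ty tz [-400.6   71.3  776.2] rows 21.9
pos [177.5 494.1 231.3] jawdeg 89.29 tilt [ 0. -0.] q [ 1.    0.31  1.5  -0.    1.33 -0.56] t 0.85 F [ 0.1 -0.6  0.5] g 84.7
```

```bash
python3 -m handwheel '[{"grip":85,"tx":17,"ty":0,"tz":-33,"wx":0,"wy":0,"wz":0},{"grip":85,"tx":17,"ty":0,"tz":-33,"wx":0,"wy":0,"wz":0},{"grip":85,"tx":17,"ty":0,"tz":-33,"wx":0,"wy":0,"wz":0},{"grip":85,"tx":17,"ty":0,"tz":-33,"wx":0,"wy":0,"wz":0},{"grip":85,"tx":17,"ty":0,"tz":-33,"wx":0,"wy":0,"wz":0},{"grip":85,"tx":17,"ty":0,"tz":-33,"wx":0,"wy":0,"wz":0},{"grip":85,"tx":17,"ty":0,"tz":-33,"wx":0,"wy":0,"wz":0},{"grip":85,"tx":17,"ty":0,"tz":-33,"wx":0,"wy":0,"wz":0},{"grip":85,"tx":17,"ty":0,"tz":-33,"wx":0,"wy":0,"wz":0},{"grip":85,"tx":17,"ty":0,"tz":-33,"wx":0,"wy":0,"wz":0}]'; python3 -m handwheel '[{"grip":85,"tx":17,"tz":-33},{"grip":85,"tx":17,"tz":-33}]'; python3 -c "
from h import *
goal(564.5,-289,160,89)"
```

```text
time_s: 1.68
eef_pos: [341.9, 159.4, 231.6]
ee_rot: [0.707, -0.707, 0.006, -0.007]
force: [0.7, 1.2, 0.2]
grip_width: 0.992
turn [-0.0002 -0.0002  0.0009] rows 0.0 then shift tx ty tz [ 230.4   71.6 -444.5] rows 12.6
turn [-1.3000e-03  3.1413e+00 -3.0000e-04] rows 26.2 then shift tx ty tz [-230.4   71.6  444.5] rows 12.6
pos [341.9 159.4 231.6] jawdeg 88.99 tilt [0.0009 0.0001] q [ 0.12 -0.02  1.89  0.    1.27 -1.43] t 1.68 F [0.7 1.2 0.2] g 84.7invalid input
```

```bash
python3 -m handwheel '[{"grip":85,"tx":18,"ty":2,"tz":-34,"wx":0,"wy":0,"wz":0},{"grip":85,"tx":18,"ty":2,"tz":-34,"wx":0,"wy":0,"wz":0},{"grip":85,"tx":18,"ty":2,"tz":-34,"wx":0,"wy":0,"wz":0},{"grip":85,"tx":18,"ty":2,"tz":-34,"wx":0,"wy":0,"wz":0},{"grip":85,"tx":18,"ty":2,"tz":-34,"wx":0,"wy":0,"wz":0},{"grip":85,"tx":18,"ty":2,"tz":-34,"wx":0,"wy":0,"wz":0},{"grip":85,"tx":18,"ty":2,"tz":-34,"wx":0,"wy":0,"wz":0},{"grip":85,"tx":18,"ty":2,"tz":-34,"wx":0,"wy":0,"wz":0},{"grip":85,"tx":18,"ty":2,"tz":-34,"wx":0,"wy":0,"wz":0},{"grip":85,"tx":18,"ty":2,"tz":-34,"wx":0,"wy":0,"wz":0}]'; python3 -m handwheel '[{"grip":85,"tx":17,"ty":10,"tz":-34,"wx":0,"wy":0,"wz":0},{"grip":85,"tx":17,"ty":10,"tz":-34,"wx":0,"wy":0,"wz":0},{"grip":85,"tx":12,"ty":10,"tz":-25,"wx":0,"wy":0,"wz":0},{"grip":85,"tx":4,"ty":10,"tz":-8,"wx":0,"wy":0,"wz":0},{"grip":85,"tx":0,"ty":10,"tz":0,"wx":0,"wy":0,"wz":0},{"grip":85,"tx":0,"ty":0,"tz":0,"wx":0,"wy":0,"wz":0}]'; python3 -c "
from h import *
goal(564.5,-289,43,89)"
```

```text
time_s: 2.52
eef_pos: [516.0, -184.0, 211.2]
ee_rot: [-0.707, 0.707, -0.006, 0.006]
force: [0.9, -0.4, -0.2]
grip_width: 0.995
time_s: 3.02
eef_pos: [562.7, -282.7, 158.8]
ee_rot: [0.708, -0.706, 0.008, -0.005]
force: [-0.0, -0.7, -0.9]
grip_width: 0.996
turn [-0.0028 -0.0003 -0.0035] rows 0.0 then shift tx ty tz [  1.9 115.8  -6.3] rows 2.9
turn [ 0.0054  3.1413 -0.0044] rows 26.2 then shift tx ty tz [ -1.9 115.8   6.3] rows 2.9
pos [ 562.7 -282.7  158.8] jawdeg 88.98 tilt [-0.0034  0.0029] q [-0.65  0.6   1.25  0.    1.29 -2.2 ] t 3.02 F [-0.  -0.7 -0.9] g 85.0
```

```bash
cat > snap.py <<'E'
import sys; from h import *
n,cam=sys.argv[1:3]; x0,y0,x1,y1=map(int,sys.argv[3:7]); f=float(sys.argv[7])
c=eyes.capture(cam); im=cv2.resize(c["pixels"][y0:y1,x0:x1],None,fx=f,fy=f,interpolation=cv2.INTER_CUBIC)
cv2.imwrite(f"pics/{n}.png",im[:,:,::-1])
E
python3 snap.py a1 scene 150 150 290 310 3.7
```

```text
(no output)
```

View pics/a1.png

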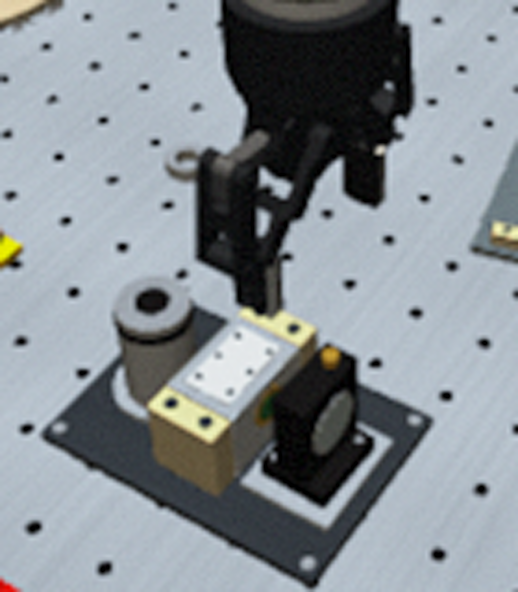

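```bash
python3 -m handwheel '[{"grip":85,"tx":2,"ty":10,"tz":-6,"wx":-0.003,"wy":0,"wz":-0.0035},{"grip":85,"tx":0,"ty":30,"tz":0,"wx":0,"wy":0,"wz":0},{"grip":85,"tx":0,"ty":30,"tz":0,"wx":0,"wy":0,"wz":0},{"grip":85,"tx":0,"ty":20,"tz":0,"wx":0,"wy":0,"wz":0},{"grip":85,"tx":0,"ty":0,"tz":0,"wx":0,"wy":0,"wz":0},{"grip":85,"tx":0,"ty":0,"tz":0,"wx":0,"wy":0,"wz":0}]'; python3 -c "
from h import *
goal(564.5,-289,43,89)"; python3 snap.py a2 scene 170 180 290 310 4.5;python3 snap.py a3 top 285 145 365 225 7
```

```text
time_s: 3.57
eef_pos: [565.9, -289.6, 71.7]
ee_rot: [-0.706, 0.708, -0.005, 0.007]
force: [0.3, 0.4, 0.9]
grip_width: 0.995
turn [0.0029 0.0004 0.0033] rows 0.0 then shift tx ty tz [-1.4 28.7  0.6] rows 0.7
turn [ 0.0052 -3.1412 -0.0045] rows 26.2 then shift tx ty tz [ 1.4 28.7 -0.6] rows 0.7
pos [ 565.9 -289.6   71.7] jawdeg 89.02 tilt [ 0.0033 -0.0029] q [-0.66  0.7   1.32 -0.    1.11 -2.21] t 3.57 F [0.3 0.4 0.9] g 85.0
```

View pics/a2.png

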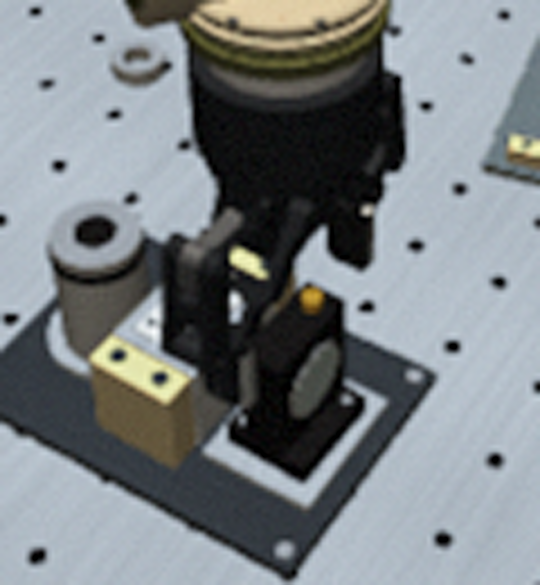

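View pics/a3.png

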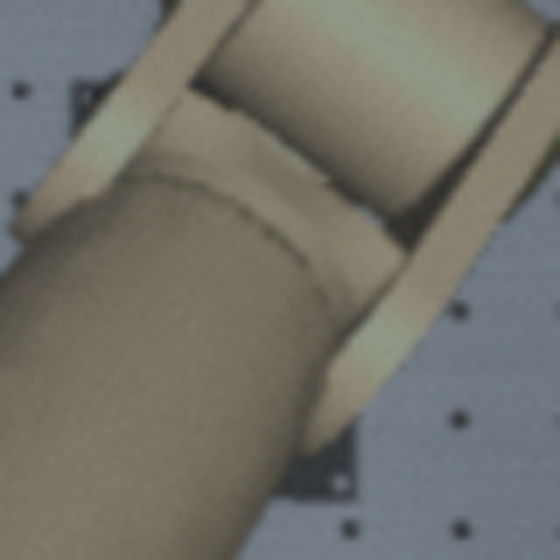

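```bash
python3 - <<'E'
from h import *
c=eyes.capture("scene"); x0,y0,f=170,180,6
im=cv2.resize(c["pixels"][180:280,170:290],None,fx=f,fy=f,interpolation=cv2.INTER_CUBIC)
a=np.radians(-1);R=np.array([[np.cos(a),-np.sin(a)],[np.sin(a),np.cos(a)]])
def poly(cx,cy,hx,hy,z,col):
    P=np.array([[-hx,-hy],[hx,-hy],[hx,hy],[-hx,hy]])@R.T+[cx,cy]
    uv=((proj(c,np.c_[P,np.full(4,z)])-[x0,y0]+.5)*f).astype(int); cv2.polylines(im,[uv],True,col,1)
poly(564.5,-289.2,11,25,84,(0,255,0)); poly(564.5,-289.2,22,25,24,(0,255,0)); poly(564.5,-289.2,29,35,12,(255,0,0))
poly(508.5,-287.3,23,50,58,(255,0,255))
cv2.imwrite("pics/ov.png",im[:,:,::-1])
E
```

```text
(no output)
```

View pics/ov.png

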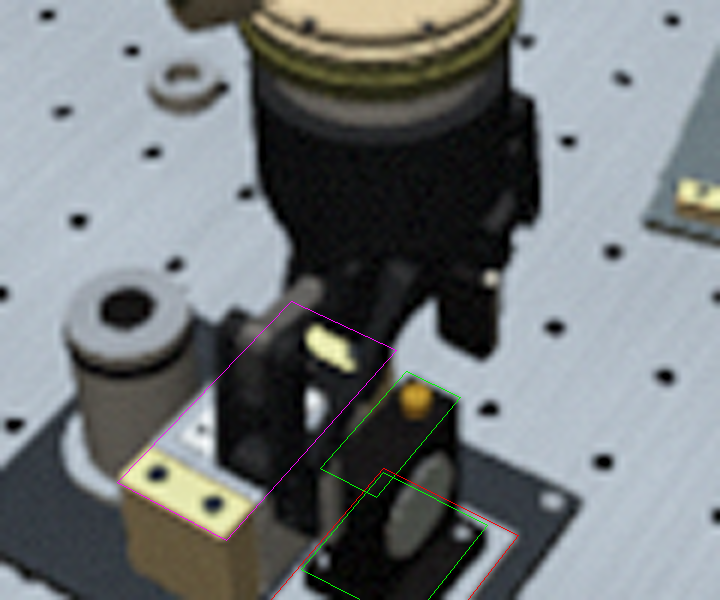

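```bash
python3 -m handwheel '[{"grip":85,"tx":-1,"ty":14,"tz":0.5,"wx":0.003,"wy":0,"wz":0.0035},{"grip":85,"tx":0,"ty":14,"tz":0,"wx":0,"wy":0,"wz":0},{"grip":85,"tx":0,"ty":0,"tz":0,"wx":0,"wy":0,"wz":0},{"grip":40,"tx":0,"ty":0,"tz":0,"wx":0,"wy":0,"wz":0},{"grip":40,"tx":0,"ty":0,"tz":0,"wx":0,"wy":0,"wz":0},{"grip":40,"tx":0,"ty":0,"tz":0,"wx":0,"wy":0,"wz":0},{"grip":40,"tx":0,"ty":0,"tz":0,"wx":0,"wy":0,"wz":0},{"grip":40,"tx":0,"ty":0,"tz":0,"wx":0,"wy":0,"wz":0},{"grip":40,"tx":0,"ty":0,"tz":0,"wx":0,"wy":0,"wz":0}]' 40; python3 -c "
from h import *
goal(564.5,-289,43,89)"; python3 snap.py a4 scene 170 180 290 310 4.5
```

```text
time_s: 4.47
eef_pos: [565.4, -290.0, 44.4]
ee_rot: [-0.707, 0.707, -0.006, 0.007]
force: [-0.3, 0.2, 5.8]
grip_width: 0.586
turn [ 0.0011 -0.0004  0.0016] rows 0.0 then shift tx ty tz [-0.9  1.4  1. ] rows 0.0
turn [-2.5000e-03  3.1412e+00  1.7000e-03] rows 26.2 then shift tx ty tz [ 0.9  1.4 -1. ] rows 0.0
pos [ 565.4 -290.    44.4] jawdeg 88.98 tilt [ 0.0016 -0.0011] q [-0.66  0.74  1.34  0.    1.06 -2.21] t 4.47 F [-0.3  0.2  5.8] g 50.0
```

View pics/a4.png

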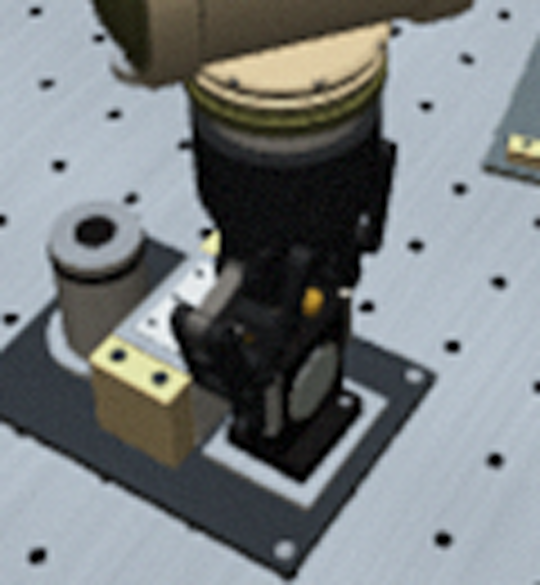

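```bash
python3 -m handwheel '[{"grip":40,"tx":0,"ty":-5,"tz":0,"wx":0,"wy":0,"wz":0},{"grip":40,"tx":0,"ty":-15,"tz":0,"wx":0,"wy":0,"wz":0},{"grip":40,"tx":0,"ty":-30,"tz":0,"wx":0,"wy":0,"wz":0},{"grip":40,"tx":0,"ty":-30,"tz":0,"wx":0,"wy":0,"wz":0},{"grip":40,"tx":0,"ty":-30,"tz":0,"wx":0,"wy":0,"wz":0},{"grip":40,"tx":0,"ty":-20,"tz":10,"wx":0,"wy":0,"wz":0},{"grip":40,"tx":0,"ty":-10,"tz":25,"wx":0,"wy":0,"wz":0},{"grip":40,"tx":0,"ty":0,"tz":35,"wx":0,"wy":0,"wz":0},{"grip":40,"tx":0,"ty":0,"tz":35,"wx":0,"wy":0,"wz":0},{"grip":40,"tx":0,"ty":0,"tz":35,"wx":0,"wy":0,"wz":0}]'; python3 -c "
from h import *
goal(546,293,80,75)"; python3 snap.py a5 scene 130 80 330 310 2.6
```

```text
time_s: 5.35
eef_pos: [566.8, -148.2, 183.3]
ee_rot: [0.707, -0.707, 0.007, -0.006]
force: [0.8, -0.3, -2.0]
grip_width: 0.582
turn [-2.000e-04  2.433e-01 -6.000e-04] rows 2.0 then shift tx ty tz [-134.3  103.3  420.8] rows 11.3
turn [-9.0000e-04 -2.8983e+00  3.0000e-04] rows 24.2 then shift tx ty tz [ 134.3  103.3 -420.8] rows 11.3
pos [ 566.8 -148.2  183.3] jawdeg 88.94 tilt [-0.0006  0.0003] q [-0.46  0.49  1.38  0.    1.28 -2.01] t 5.35 F [ 0.8 -0.3 -2. ] g 49.7
```

View pics/a5.png

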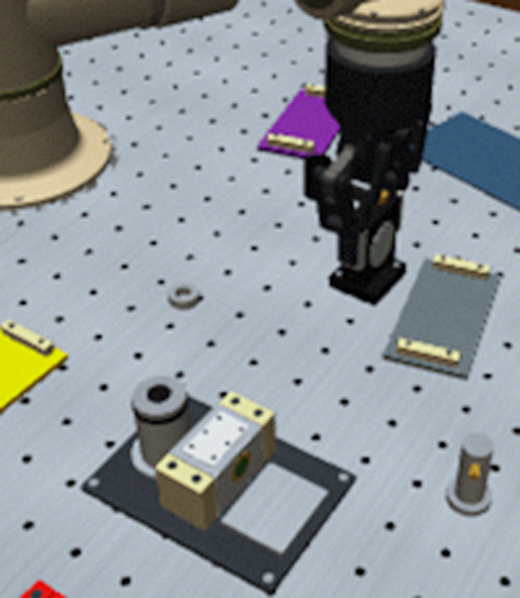

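```bash
python3 -m handwheel '[{"grip":40,"tx":-2.2,"ty":0,"tz":35,"wx":0,"wy":0,"wz":0},{"grip":40,"tx":-2.2,"ty":0,"tz":35,"wx":0,"wy":0,"wz":0},{"grip":40,"tx":-2.2,"ty":0,"tz":35,"wx":0,"wy":0,"wz":0},{"grip":40,"tx":-2.2,"ty":0,"tz":35,"wx":0,"wy":0,"wz":0},{"grip":40,"tx":-2.2,"ty":0,"tz":35,"wx":0,"wy":0,"wz":0},{"grip":40,"tx":-2.2,"ty":0,"tz":35,"wx":0,"wy":0,"wz":0},{"grip":40,"tx":-2.2,"ty":0,"tz":35,"wx":0,"wy":0,"wz":0},{"grip":40,"tx":-2.2,"ty":0,"tz":35,"wx":0,"wy":0,"wz":0},{"grip":40,"tx":-2.2,"ty":0,"tz":35,"wx":0,"wy":0,"wz":0},{"grip":40,"tx":-2.2,"ty":0,"tz":35,"wx":0,"wy":0,"wz":0}]'; python3 -m handwheel '[{"grip":40,"tx":-2,"ty":5,"tz":35,"wx":0,"wy":0,"wz":0},{"grip":40,"tx":-2,"ty":10,"tz":27,"wx":0,"wy":0,"wz":0},{"grip":40,"tx":0,"ty":25,"tz":15,"wx":0,"wy":0,"wz":0},{"grip":40,"tx":0,"ty":25,"tz":5,"wx":0,"wy":0.12,"wz":0},{"grip":40,"tx":0,"ty":25,"tz":0,"wx":0,"wy":0.12,"wz":0},{"grip":40,"tx":0,"ty":10,"tz":0,"wx":0,"wy":0,"wz":0},{"grip":40,"tx":0,"ty":0,"tz":0,"wx":0,"wy":0,"wz":0}]'; python3 -c "
from h import *
goal(546,293,38,75.2)"; python3 snap.py a6 top 90 130 190 240 5;  python3 snap.py a7 scene 250 50 400 190 4
```

```text
time_s: 6.23
eef_pos: [551.0, 202.2, 183.2]
ee_rot: [-0.707, 0.707, -0.007, 0.006]
force: [0.0, -1.3, -1.6]
grip_width: 0.58
time_s: 6.82
eef_pos: [547.7, 282.1, 80.8]
ee_rot: [-0.701, 0.702, -0.091, 0.088]
force: [1.2, -0.9, -2.9]
grip_width: 0.579
turn [ 0.0028  0.004  -0.0046] rows 0.0 then shift tx ty tz [-4.4 42.8 10.1] rows 1.1
turn [-0.0072 -3.1375 -0.0044] rows 26.1 then shift tx ty tz [  4.4  42.8 -10.1] rows 1.1
pos [547.7 282.1  80.8] jawdeg 75.43 tilt [-0.0051 -0.0016] q [ 0.29  0.66  1.38 -0.    1.11 -1.03] t 6.82 F [ 1.2 -0.9 -2.9] g 49.5
```

View pics/a7.png

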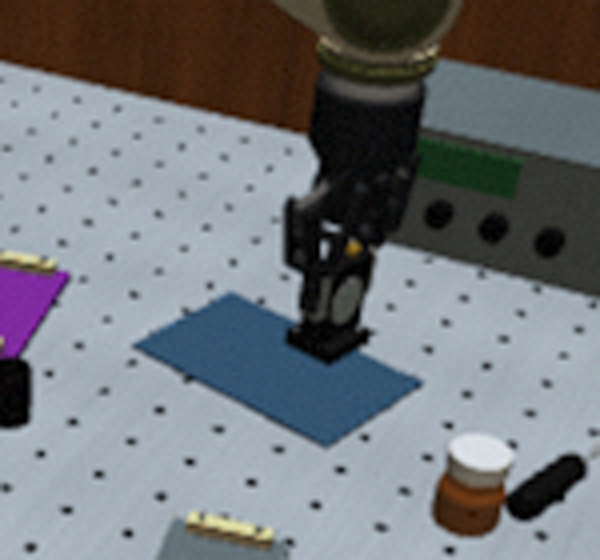

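```bash
python3 -m handwheel '[{"grip":40,"tx":-4,"ty":10,"tz":10,"wx":0,"wy":0,"wz":0},{"grip":40,"tx":0,"ty":15,"tz":0,"wx":0,"wy":0,"wz":0},{"grip":40,"tx":0,"ty":10,"tz":0,"wx":0,"wy":0,"wz":0},{"grip":40,"tx":0,"ty":4,"tz":0,"wx":0,"wy":0,"wz":0},{"grip":40,"tx":0,"ty":2,"tz":0,"wx":0,"wy":0,"wz":0},{"grip":40,"tx":0,"ty":0,"tz":0,"wx":0,"wy":0,"wz":0},{"grip":40,"tx":0,"ty":0,"tz":0,"wx":0,"wy":0,"wz":0}]'; python3 -c "
from h import *
goal(546,293,37,75.2)"
```

```text
time_s: 7.5
eef_pos: [548.2, 293.5, 43.0]
ee_rot: [0.701, -0.701, 0.09, -0.091]
force: [0.5, -0.3, -1.8]
grip_width: 0.582
turn [-0.0006  0.0006  0.001 ] rows 0.0 then shift tx ty tz [-2.  6. -1.] rows 0.2
turn [ 1.500e-03 -3.141e+00  1.000e-03] rows 26.2 then shift tx ty tz [2. 6. 1.] rows 0.2
pos [548.2 293.5  43. ] jawdeg 75.24 tilt [0.0011 0.0003] q [ 0.3   0.71  1.39  0.    1.04 -1.01] t 7.5 F [ 0.5 -0.3 -1.8] g 49.7
```

```bash
python3 -m handwheel '[{"grip":40,"tx":0,"ty":2,"tz":0,"wx":0,"wy":0,"wz":0},{"grip":40,"tx":0,"ty":1.5,"tz":0,"wx":0,"wy":0,"wz":0},{"grip":40,"tx":0,"ty":0,"tz":0,"wx":0,"wy":0,"wz":0}]';python3 -m handwheel '[{"grip":40,"tx":0,"ty":1,"tz":0,"wx":0,"wy":0,"wz":0},{"grip":40,"tx":0,"ty":0,"tz":0,"wx":0,"wy":0,"wz":0}]';python3 -m handwheel '[{"grip":40,"tx":0,"ty":1,"tz":0,"wx":0,"wy":0,"wz":0},{"grip":40,"tx":0,"ty":0,"tz":0,"wx":0,"wy":0,"wz":0}]'
```

```text
time_s: 7.75
eef_pos: [547.7, 293.3, 38.7]
ee_rot: [-0.701, 0.701, -0.091, 0.091]
force: [-1.0, 0.9, -0.7]
grip_width: 0.581
time_s: 7.92
eef_pos: [547.7, 293.3, 37.7]
ee_rot: [-0.701, 0.701, -0.091, 0.091]
force: [0.4, -0.2, -1.4]
grip_width: 0.584
time_s: 8.08
eef_pos: [547.7, 293.3, 36.6]
ee_rot: [-0.701, 0.701, -0.091, 0.091]
force: [-1.8, 0.1, -2.7]
grip_width: 0.582
```

```bash
python3 -m handwheel '[{"grip":40,"tx":0,"ty":0.7,"tz":0,"wx":0,"wy":0,"wz":0},{"grip":40,"tx":0,"ty":0,"tz":0,"wx":0,"wy":0,"wz":0}]';python3 -m handwheel '[{"grip":40,"tx":0,"ty":0.7,"tz":0,"wx":0,"wy":0,"wz":0},{"grip":40,"tx":0,"ty":0,"tz":0,"wx":0,"wy":0,"wz":0}]'
```

```text
time_s: 8.25
eef_pos: [547.8, 293.4, 36.4]
ee_rot: [0.701, -0.701, 0.091, -0.091]
force: [-1.2, -1.0, 1.5]
grip_width: 0.583
time_s: 8.42
eef_pos: [547.9, 293.4, 36.4]
ee_rot: [0.701, -0.701, 0.091, -0.091]
force: [-3.4, -1.2, 7.3]
grip_width: 0.579
```

```bash
python3 -m handwheel '[{"grip":85,"tx":0,"ty":0,"tz":0,"wx":0,"wy":0,"wz":0},{"grip":85,"tx":0,"ty":0,"tz":0,"wx":0,"wy":0,"wz":0},{"grip":85,"tx":0,"ty":0,"tz":0,"wx":0,"wy":0,"wz":0},{"grip":85,"tx":0,"ty":0,"tz":0,"wx":0,"wy":0,"wz":0},{"grip":85,"tx":0,"ty":0,"tz":0,"wx":0,"wy":0,"wz":0},{"grip":85,"tx":0,"ty":-10,"tz":0,"wx":0,"wy":0,"wz":0},{"grip":85,"tx":0,"ty":-30,"tz":0,"wx":0,"wy":0,"wz":0},{"grip":85,"tx":0,"ty":-35,"tz":0,"wx":0,"wy":0,"wz":0},{"grip":85,"tx":0,"ty":-35,"tz":0,"wx":0,"wy":0,"wz":0},{"grip":85,"tx":0,"ty":-25,"tz":-15,"wx":0,"wy":-0.12,"wz":0}]'; python3 snap.py b1 scene 250 80 400 190 4; python3 -c "
from h import *
goal(454,-289,150,90)"
```

```text
time_s: 9.25
eef_pos: [544.5, 280.4, 174.4]
ee_rot: [0.706, -0.705, 0.047, -0.05]
force: [0.3, 0.0, 0.5]
grip_width: 0.996
turn [-0.0028 -0.1244  0.0101] rows 1.0 then shift tx ty tz [ -91.7   28.9 -566.9] rows 14.4
turn [-0.0153  3.0172 -0.0042] rows 25.1 then shift tx ty tz [ 91.7  28.9 566.9] rows 14.4
pos [545.7 277.9 178.9] jawdeg 82.87 tilt [0.0102 0.0021] q [ 0.28  0.54  1.3  -0.    1.29 -1.17] t 9.3 F [ 1.5 -1.5  4. ] g 85.1
```

View pics/b1.png

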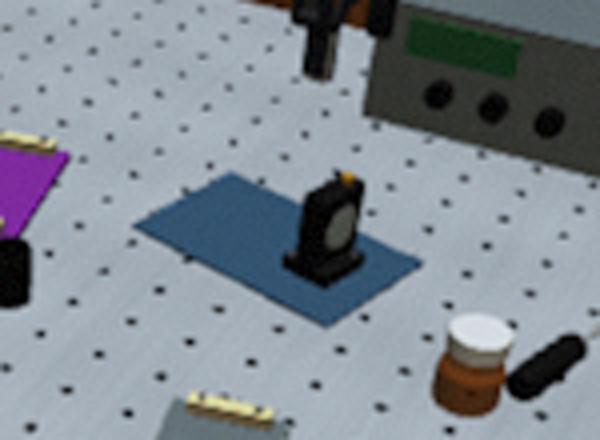

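```bash
cat > m6.py <<'E'
from h import *
from m4 import quad
T=eyes.capture("top");S=eyes.capture("scene")
for n,c,bx in (("T",T,(285,145,350,225)),("S",S,(150,215,280,310))):
    H=hsv(up(c,bx)); print(n,[H[int((p[1]-bx[1])*8),int((p[0]-bx[0])*8)] for p in ((316,168),)] if n=="T" else H[int((275-215)*8),int((238-150)*8)])
    m=(H[...,2]>(88 if n=="T" else 125))
    if n=="T": m[:, :100]=0; m[:,400:]=0; m[:60]=0; m[int((174.5-145)*8):]=0
    cv2.imwrite(f"pics/m_{n}.png",m.astype(np.uint8)*255)
    m=cv2.morphologyEx(m.astype(np.uint8),cv2.MORPH_OPEN,np.ones((9,9)))
    quad(n+" sq",c,m,bx,12,15,n=6)
E
python3 m6.py
```

```text
T [array([106,  39, 137])]
T sq px [315.42 166.45] area 340.0 rect [ 570.7 -289.3] [48.3 72.5] 0.3 centroid [ 570.4 -289.2]
T sq px [315.97 154.3 ] area 166.8 rect [ 609.1 -290.4] [ 14.8 118.9] 0.3 centroid [ 609.3 -291.1]
S [104  30 184]
S sq px [213.66 258.32] area 8562.6 rect [ 490.9 -276.9] [320.3 265.9] 31.4 centroid [ 500.3 -278. ]
S sq px [235.29 274.65] area 753.2 rect [ 564.2 -288.9] [71.4 58.8] 89.3 centroid [ 564.7 -290.3]
```

```bash
python3 -m handwheel '[{"grip":85,"tx":0,"ty":0,"tz":-15,"wx":0,"wy":-0.12,"wz":0},{"grip":85,"tx":-5,"ty":0,"tz":-35,"wx":0,"wy":0,"wz":0},{"grip":85,"tx":-5,"ty":0,"tz":-35,"wx":0,"wy":0,"wz":0},{"grip":85,"tx":-5,"ty":0,"tz":-35,"wx":0,"wy":0,"wz":0},{"grip":85,"tx":-5,"ty":0,"tz":-35,"wx":0,"wy":0,"wz":0},{"grip":85,"tx":-5,"ty":0,"tz":-35,"wx":0,"wy":0,"wz":0},{"grip":85,"tx":-5,"ty":0,"tz":-35,"wx":0,"wy":0,"wz":0},{"grip":85,"tx":-5,"ty":0,"tz":-35,"wx":0,"wy":0,"wz":0},{"grip":85,"tx":-5,"ty":0,"tz":-35,"wx":0,"wy":0,"wz":0},{"grip":85,"tx":-5,"ty":0,"tz":-35,"wx":0,"wy":0,"wz":0}]'; python3 -m handwheel '[{"grip":85,"tx":-6,"ty":0,"tz":-35,"wx":0,"wy":0,"wz":0},{"grip":85,"tx":-6,"ty":0,"tz":-35,"wx":0,"wy":0,"wz":0},{"grip":85,"tx":-6,"ty":0,"tz":-35,"wx":0,"wy":0,"wz":0},{"grip":85,"tx":-6,"ty":0,"tz":-35,"wx":0,"wy":0,"wz":0},{"grip":85,"tx":-6,"ty":0,"tz":-30,"wx":0,"wy":0,"wz":0},{"grip":85,"tx":-6,"ty":5,"tz":-25,"wx":0,"wy":0,"wz":0},{"grip":85,"tx":-6,"ty":10,"tz":-20,"wx":0,"wy":0,"wz":0},{"grip":85,"tx":0,"ty":10,"tz":0,"wx":0,"wy":0,"wz":0},{"grip":85,"tx":0,"ty":0,"tz":0,"wx":0,"wy":0,"wz":0},{"grip":85,"tx":0,"ty":0,"tz":0,"wx":0,"wy":0,"wz":0}]'; python3 -c "
from h import *
goal(454,-289,38,90)"
```

```text
time_s: 10.23
eef_pos: [490.4, -51.4, 169.5]
ee_rot: [0.707, -0.707, 0.007, -0.006]
force: [0.9, 0.3, -1.0]
grip_width: 0.998
time_s: 11.07
eef_pos: [445.3, -263.4, 144.5]
ee_rot: [0.708, -0.706, 0.007, -0.006]
force: [0.4, 0.4, -0.5]
grip_width: 0.996
turn [-0.0019 -0.0183 -0.0017] rows 0.2 then shift tx ty tz [  8.7 106.5 -25.6] rows 2.7
turn [ 2.7000e-03  3.1232e+00 -3.0000e-03] rows 26.0 then shift tx ty tz [ -8.7 106.5  25.6] rows 2.7
pos [ 445.3 -263.4  144.5] jawdeg 88.95 tilt [-0.0017  0.0019] q [-0.76  0.38  1.64  0.    1.12 -2.31] t 11.07 F [ 0.4  0.4 -0.5] g 85.1
```

```bash
python3 -m handwheel '[{"grip":85,"tx":9,"ty":0,"tz":-25.5,"wx":0,"wy":-0.012,"wz":0},{"grip":85,"tx":0,"ty":15,"tz":0,"wx":0,"wy":0,"wz":0},{"grip":85,"tx":0,"ty":25,"tz":0,"wx":0,"wy":0,"wz":0},{"grip":85,"tx":0,"ty":10,"tz":0,"wx":0,"wy":0,"wz":0},{"grip":85,"tx":0,"ty":0,"tz":0,"wx":0,"wy":0,"wz":0},{"grip":85,"tx":0,"ty":0,"tz":0,"wx":0,"wy":0,"wz":0},{"grip":85,"tx":0,"ty":0,"tz":0,"wx":0,"wy":0,"wz":0}]'; python3 snap.py b2 scene 130 180 270 310 4.5; python3 -c "
from h import *
goal(454,-289,38,90)"
```

```text
time_s: 11.65
eef_pos: [454.7, -290.0, 96.7]
ee_rot: [-0.707, 0.708, -0.001, 0.002]
force: [0.5, -0.4, 0.4]
grip_width: 0.995
turn [ 0.0015 -0.0054  0.0015] rows 0.0 then shift tx ty tz [-0.6 58.8  1.2] rows 1.5
turn [-2.4000e-03  3.1362e+00  2.4000e-03] rows 26.1 then shift tx ty tz [ 0.6 58.8 -1.2] rows 1.5
pos [ 454.6 -290.2   96.8] jawdeg 89.69 tilt [ 0.0015 -0.0015] q [-0.79  0.49  1.62  0.    1.03 -2.35] t 11.7 F [-0.1  0.5 -0.2] g 84.9
```

View pics/b2.png

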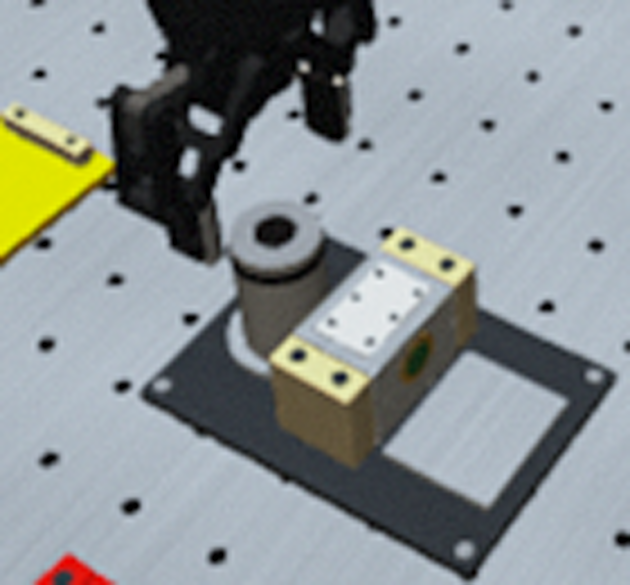

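```bash
python3 -m handwheel '[{"grip":85,"tx":-0.5,"ty":15,"tz":1,"wx":0,"wy":0,"wz":0},{"grip":85,"tx":0,"ty":25,"tz":0,"wx":0,"wy":0,"wz":0},{"grip":85,"tx":0,"ty":15,"tz":0,"wx":0,"wy":0,"wz":0},{"grip":85,"tx":0,"ty":3,"tz":0,"wx":0,"wy":0,"wz":0},{"grip":35,"tx":0,"ty":0,"tz":0,"wx":0,"wy":0,"wz":0},{"grip":35,"tx":0,"ty":0,"tz":0,"wx":0,"wy":0,"wz":0},{"grip":35,"tx":0,"ty":0,"tz":0,"wx":0,"wy":0,"wz":0},{"grip":35,"tx":0,"ty":0,"tz":0,"wx":0,"wy":0,"wz":0},{"grip":35,"tx":0,"ty":0,"tz":0,"wx":0,"wy":0,"wz":0},{"grip":35,"tx":0,"ty":0,"tz":0,"wx":0,"wy":0,"wz":0}]' 50; python3 snap.py b3 scene 130 180 270 310 4.5; python3 -c "
from h import *
goal(454,-289,38,90)"
```

```text
time_s: 12.53
eef_pos: [454.1, -289.4, 38.9]
ee_rot: [-0.707, 0.708, -0.001, 0.003]
force: [-1.0, 1.8, 6.1]
grip_width: 0.505
turn [ 0.0015 -0.0058  0.0017] rows 0.0 then shift tx ty tz [-0.1  0.9  0.4] rows 0.0
turn [-2.7000e-03  3.1358e+00  2.4000e-03] rows 26.1 then shift tx ty tz [ 0.1  0.9 -0.4] rows 0.0
pos [ 454.1 -289.4   38.9] jawdeg 89.67 tilt [ 0.0017 -0.0015] q [-0.79  0.57  1.67  0.    0.9  -2.35] t 12.58 F [-0.8  2.   6.2] g 43.2
```

View pics/b3.png

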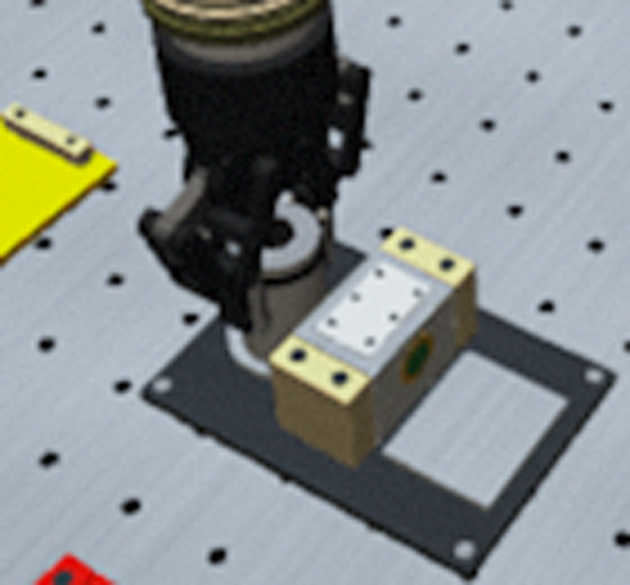

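```bash
python3 -m handwheel '[{"grip":35,"tx":0,"ty":-5,"tz":0,"wx":0,"wy":0,"wz":0},{"grip":35,"tx":0,"ty":-15,"tz":0,"wx":0,"wy":0,"wz":0},{"grip":35,"tx":0,"ty":-30,"tz":0,"wx":0,"wy":0,"wz":0},{"grip":35,"tx":0,"ty":-30,"tz":0,"wx":0,"wy":0,"wz":0},{"grip":35,"tx":0,"ty":-30,"tz":0,"wx":0,"wy":0,"wz":0},{"grip":35,"tx":0,"ty":-20,"tz":10,"wx":0,"wy":0,"wz":0},{"grip":35,"tx":0,"ty":-5,"tz":25,"wx":0,"wy":0,"wz":0},{"grip":35,"tx":0,"ty":0,"tz":35,"wx":0,"wy":0,"wz":0},{"grip":35,"tx":0,"ty":0,"tz":35,"wx":0,"wy":0,"wz":0},{"grip":35,"tx":0,"ty":0,"tz":35,"wx":0,"wy":0,"wz":0}]'; python3 snap.py b4 scene 130 100 330 310 2.7; python3 -c "
from h import *
goal(456,317,80,75.2)"
```

```text
time_s: 13.42
eef_pos: [453.8, -147.6, 172.9]
ee_rot: [-0.707, 0.707, -0.002, 0.002]
force: [1.3, -0.9, -3.0]
grip_width: 0.502
turn [-0.0031  0.255  -0.0013] rows 2.1 then shift tx ty tz [-114.7   92.7  444.5] rows 11.7
turn [-1.9000e-03 -2.8866e+00  4.5000e-03] rows 24.1 then shift tx ty tz [ 114.7   92.7 -444.5] rows 11.7
pos [ 453.4 -142.1  172.7] jawdeg 89.81 tilt [-0.0009  0.0032] q [-0.55  0.26  1.73  0.    1.15 -2.12] t 13.47 F [ 2.   5.5 -3.2] g 43.0
```

View pics/b4.png

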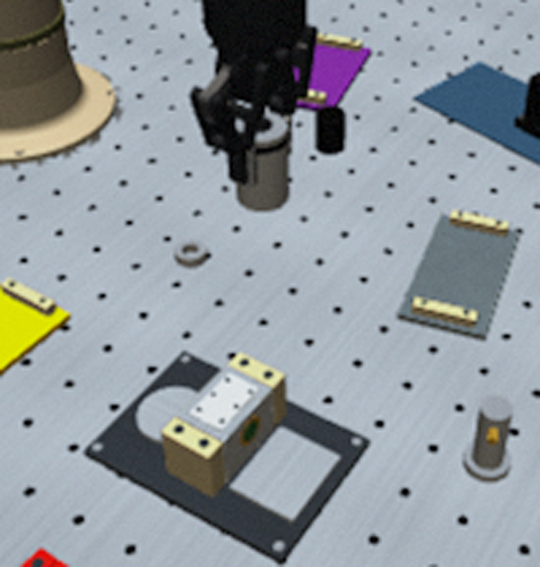

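```bash
python3 -m handwheel '[{"grip":35,"tx":0,"ty":0,"tz":35,"wx":0,"wy":0,"wz":0},{"grip":35,"tx":0,"ty":0,"tz":35,"wx":0,"wy":0,"wz":0},{"grip":35,"tx":0,"ty":0,"tz":35,"wx":0,"wy":0,"wz":0},{"grip":35,"tx":0,"ty":0,"tz":35,"wx":0,"wy":0,"wz":0},{"grip":35,"tx":0,"ty":0,"tz":35,"wx":0,"wy":0,"wz":0},{"grip":35,"tx":0,"ty":0,"tz":35,"wx":0,"wy":0,"wz":0},{"grip":35,"tx":0,"ty":0,"tz":35,"wx":0,"wy":0,"wz":0},{"grip":35,"tx":0,"ty":0,"tz":35,"wx":0,"wy":0,"wz":0},{"grip":35,"tx":0,"ty":0,"tz":35,"wx":0,"wy":0,"wz":0},{"grip":35,"tx":0,"ty":0,"tz":35,"wx":0,"wy":0,"wz":0}]'; python3 -m handwheel '[{"grip":35,"tx":0,"ty":0,"tz":35,"wx":0,"wy":0,"wz":0},{"grip":35,"tx":0,"ty":0,"tz":30,"wx":0,"wy":0,"wz":0},{"grip":35,"tx":0,"ty":15,"tz":20,"wx":0,"wy":0,"wz":0},{"grip":35,"tx":0,"ty":25,"tz":10,"wx":0,"wy":0.12,"wz":0},{"grip":35,"tx":0,"ty":25,"tz":0,"wx":0,"wy":0.12,"wz":0},{"grip":35,"tx":0,"ty":15,"tz":0,"wx":0,"wy":0,"wz":0},{"grip":35,"tx":0,"ty":0,"tz":0,"wx":0,"wy":0,"wz":0},{"grip":35,"tx":0,"ty":0,"tz":0,"wx":0,"wy":0,"wz":0},{"grip":35,"tx":0,"ty":0,"tz":0,"wx":0,"wy":0,"wz":0}]'; python3 snap.py b5 scene 250 50 400 190 4; python3 -c "
from h import *
goal(456,317,33,76)"
```

```text
time_s: 14.3
eef_pos: [455.9, 202.7, 172.9]
ee_rot: [-0.707, 0.707, -0.002, 0.002]
force: [0.8, -0.6, -3.2]
grip_width: 0.504
time_s: 15.05
eef_pos: [457.6, 296.1, 93.9]
ee_rot: [0.702, -0.701, 0.086, -0.087]
force: [0.6, 0.4, -2.7]
grip_width: 0.504
turn [-0.0015 -0.0012  0.0022] rows 0.0 then shift tx ty tz [-6.7 61.  19.9] rows 1.6
turn [-3.4000e-03  3.1404e+00 -2.3000e-03] rows 26.2 then shift tx ty tz [  6.7  61.  -19.9] rows 1.6
pos [457.7 296.1  94. ] jawdeg 75.93 tilt [0.0025 0.0009] q [ 0.36  0.5   1.61 -0.    1.03 -0.97] t 15.1 F [ 0.1 -0.5 -2.8] g 43.2
```

View pics/b5.png

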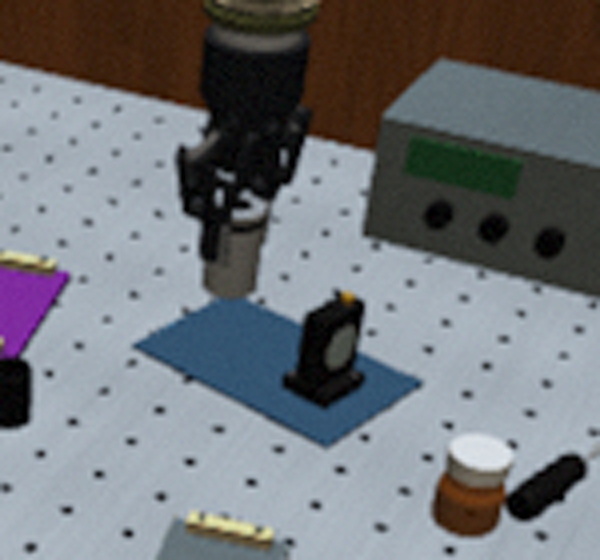

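Stop held upright over the free half of the mat (about (308,115) full-frame); lens mount stands at (331,138). Contact is expected at TCP z ≈ 30.9.

```bash
python3 -m handwheel '[{"grip":35,"tx":-6.5,"ty":5,"tz":20,"wx":0,"wy":0,"wz":0},{"grip":35,"tx":0,"ty":25,"tz":0,"wx":0,"wy":0,"wz":0},{"grip":35,"tx":0,"ty":20,"tz":0,"wx":0,"wy":0,"wz":0},{"grip":35,"tx":0,"ty":7,"tz":0,"wx":0,"wy":0,"wz":0},{"grip":35,"tx":0,"ty":3,"tz":0,"wx":0,"wy":0,"wz":0},{"grip":35,"tx":0,"ty":0,"tz":0,"wx":0,"wy":0,"wz":0},{"grip":35,"tx":0,"ty":0,"tz":0,"wx":0,"wy":0,"wz":0},{"grip":35,"tx":0,"ty":0,"tz":0,"wx":0,"wy":0,"wz":0}]';python3 -m handwheel '[{"grip":35,"tx":0,"ty":1,"tz":0,"wx":0,"wy":0,"wz":0},{"grip":35,"tx":0,"ty":0,"tz":0,"wx":0,"wy":0,"wz":0},{"grip":35,"tx":0,"ty":0,"tz":0,"wx":0,"wy":0,"wz":0}]'
```

```text
time_s: 15.77
eef_pos: [456.3, 317.1, 33.7]
ee_rot: [0.702, -0.701, 0.086, -0.087]
force: [-0.0, -0.3, -3.2]
grip_width: 0.503
time_s: 16.02
eef_pos: [455.6, 317.0, 31.7]
ee_rot: [0.702, -0.702, 0.087, -0.087]
force: [-0.5, -0.0, -2.8]
grip_width: 0.497
```

```bash
python3 -m handwheel '[{"grip":35,"tx":0,"ty":0.7,"tz":0,"wx":0,"wy":0,"wz":0},{"grip":35,"tx":0,"ty":0,"tz":0,"wx":0,"wy":0,"wz":0},{"grip":35,"tx":0,"ty":0,"tz":0,"wx":0,"wy":0,"wz":0}]';python3 -m handwheel '[{"grip":35,"tx":0,"ty":0.5,"tz":0,"wx":0,"wy":0,"wz":0},{"grip":35,"tx":0,"ty":0,"tz":0,"wx":0,"wy":0,"wz":0},{"grip":35,"tx":0,"ty":0,"tz":0,"wx":0,"wy":0,"wz":0}]'
```

```text
time_s: 16.27
eef_pos: [455.6, 317.0, 31.0]
ee_rot: [0.702, -0.702, 0.087, -0.087]
force: [-1.0, 0.1, 0.3]
grip_width: 0.503
time_s: 16.52
eef_pos: [455.7, 317.1, 31.0]
ee_rot: [0.702, -0.702, 0.086, -0.087]
force: [-2.5, -0.4, 5.9]
grip_width: 0.502
```

```bash
python3 -m handwheel '[{"grip":85,"tx":0,"ty":0,"tz":0,"wx":0,"wy":0,"wz":0},{"grip":85,"tx":0,"ty":0,"tz":0,"wx":0,"wy":0,"wz":0},{"grip":85,"tx":0,"ty":0,"tz":0,"wx":0,"wy":0,"wz":0},{"grip":85,"tx":0,"ty":0,"tz":0,"wx":0,"wy":0,"wz":0},{"grip":85,"tx":0,"ty":0,"tz":0,"wx":0,"wy":0,"wz":0},{"grip":85,"tx":0,"ty":-10,"tz":0,"wx":0,"wy":0,"wz":0},{"grip":85,"tx":0,"ty":-30,"tz":0,"wx":0,"wy":0,"wz":0},{"grip":85,"tx":0,"ty":-35,"tz":0,"wx":0,"wy":0,"wz":0},{"grip":85,"tx":0,"ty":-35,"tz":0,"wx":0,"wy":0,"wz":0},{"grip":85,"tx":0,"ty":-25,"tz":-15,"wx":0,"wy":0,"wz":0}]'; python3 snap.py b6 scene 250 50 400 190 4; python3 - <<'E'
from h import *
from m4 import quad
T=eyes.capture("top");S=eyes.capture("scene")
goal(508.4,-287.3,120,-2)
bx=(285,145,350,225);H=hsv(up(T,bx))
quad("T cream",T,(H[...,0]<75)&(H[...,2]>115),bx,58,6,21,n=2)
quad("T panel",T,(H[...,2]>150)&(H[...,0]>90),bx,58,6,21,n=1)
bx=(150,215,280,310);H=hsv(up(S,bx))
quad("S cream",S,(H[...,0]<40)&(H[...,2]>190)&(H[...,1]>40),bx,58,6,21,n=2)
quad("S panel",S,(H[...,2]>212)&(H[...,1]<30),bx,58,6,21,n=1)
# round plate lower parts later
E
```

```text
time_s: 17.35
eef_pos: [452.5, 303.7, 169.1]
ee_rot: [0.703, -0.701, 0.085, -0.088]
force: [1.0, -0.0, -0.7]
grip_width: 0.992
turn [-4.5000e-03  1.3593e+00  1.3000e-03] rows 11.3 then shift tx ty tz [587.3  47.6  76.4] rows 14.9
turn [ 1.4000e-03 -1.7823e+00  4.8000e-03] rows 14.9 then shift tx ty tz [-587.3   47.6  -76.4] rows 14.9
pos [452.5 302.3 167.6] jawdeg 75.88 tilt [0.0041 0.0016] q [ 0.37  0.41  1.53 -0.    1.19 -0.95] t 17.5 F [-0.5 -0.3  0.5] g 84.7
T cream px [330.51 186.18] area 68.3 rect [ 506.9 -327.3] [18.  44.6] 86.8 centroid [ 504.4 -327.6]
T cream px [303.92 183.89] area 39.5 rect [ 510.7 -246.1] [16.4 46. ] 85.3 centroid [ 511.  -246.7]
T panel px [317.28 184.81] area 146.5 rect [ 508.4 -287.4] [50.2 30.2] 88.4 centroid [ 508.4 -287.4]
S cream px [200.37 261.53] area 129.9 rect [ 506.4 -328.3] [15.9 44.2] 88.1 centroid [ 506.8 -328.4]
S cream px [224.44 236.48] area 108.2 rect [ 509.2 -246.5] [16.4 44. ] 88.0 centroid [ 509.6 -246.5]
S panel px [212.44 248.17] area 221.7 rect [ 507.3 -286. ] [49.1 30.7] 87.6 centroid [ 506.8 -287. ]
```

View pics/b6.png

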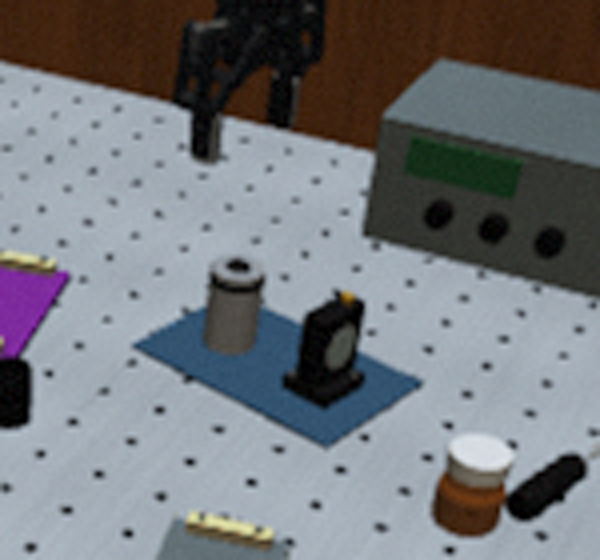

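```bash
python3 -m handwheel '[{"grip":85,"tx":12,"ty":0,"tz":-34,"wx":0,"wy":0,"wz":0},{"grip":85,"tx":12,"ty":0,"tz":-34,"wx":0,"wy":0,"wz":0},{"grip":85,"tx":12,"ty":0,"tz":-34,"wx":0,"wy":0,"wz":0},{"grip":85,"tx":12,"ty":0,"tz":-34,"wx":0,"wy":0,"wz":0},{"grip":85,"tx":12,"ty":0,"tz":-34,"wx":0,"wy":0,"wz":0},{"grip":85,"tx":12,"ty":0,"tz":-34,"wx":0,"wy":0,"wz":0},{"grip":85,"tx":12,"ty":0,"tz":-34,"wx":0,"wy":0,"wz":0},{"grip":85,"tx":12,"ty":0,"tz":-34,"wx":0,"wy":0,"wz":0},{"grip":85,"tx":12,"ty":0,"tz":-34,"wx":0,"wy":0,"wz":0},{"grip":85,"tx":12,"ty":0,"tz":-34,"wx":0,"wy":0,"wz":0}]';python3 -m handwheel '[{"grip":85,"tx":12,"ty":0,"tz":-34,"wx":0,"wy":0,"wz":0},{"grip":85,"tx":12,"ty":0,"tz":-34,"wx":0,"wy":0,"wz":0},{"grip":85,"tx":12,"ty":0,"tz":-34,"wx":0,"wy":0,"wz":0},{"grip":85,"tx":12,"ty":0,"tz":-34,"wx":0,"wy":0,"wz":0},{"grip":85,"tx":12,"ty":0,"tz":-34,"wx":0,"wy":0,"wz":0},{"grip":85,"tx":12,"ty":0,"tz":-34,"wx":0,"wy":0.12,"wz":0},{"grip":85,"tx":0,"ty":0,"tz":0,"wx":0,"wy":0.12,"wz":0},{"grip":85,"tx":0,"ty":0,"tz":0,"wx":0,"wy":0.12,"wz":0},{"grip":85,"tx":0,"ty":0,"tz":0,"wx":0,"wy":0.12,"wz":0},{"grip":85,"tx":0,"ty":0,"tz":0,"wx":0,"wy":0.12,"wz":0}]';python3 -m handwheel '[{"grip":85,"tx":0,"ty":0,"tz":0,"wx":0,"wy":0.12,"wz":0},{"grip":85,"tx":0,"ty":0,"tz":0,"wx":0,"wy":0.12,"wz":0},{"grip":85,"tx":0,"ty":10,"tz":0,"wx":0,"wy":0.12,"wz":0},{"grip":85,"tx":0,"ty":10,"tz":0,"wx":0,"wy":0.12,"wz":0},{"grip":85,"tx":0,"ty":10,"tz":0,"wx":0,"wy":0.12,"wz":0},{"grip":85,"tx":0,"ty":10,"tz":0,"wx":0,"wy":0.12,"wz":0},{"grip":85,"tx":0,"ty":0,"tz":0,"wx":0,"wy":0,"wz":0},{"grip":85,"tx":0,"ty":0,"tz":0,"wx":0,"wy":0,"wz":0}]';python3 -c "
from h import *
goal(508.2,-287.2,23,-2)"
```

```text
time_s: 18.33
eef_pos: [485.0, -58.0, 164.3]
ee_rot: [0.702, -0.702, 0.087, -0.086]
force: [0.7, -0.1, 0.1]
grip_width: 0.996
time_s: 19.17
eef_pos: [505.4, -271.7, 163.9]
ee_rot: [0.644, -0.644, 0.293, -0.291]
force: [0.2, 0.4, -0.6]
grip_width: 0.995
time_s: 19.83
eef_pos: [505.4, -271.5, 124.3]
ee_rot: [-0.502, 0.502, -0.499, 0.497]
force: [-0.2, -0.1, 1.3]
grip_width: 0.996
turn [ 0.0018  0.0436 -0.0015] rows 0.4 then shift tx ty tz [ 15.5 101.3   3.3] rows 2.6
turn [-2.300e-03 -3.098e+00 -2.700e-03] rows 25.8 then shift tx ty tz [-15.5 101.3  -3.3] rows 2.6
pos [ 505.4 -271.5  124.3] jawdeg 0.5 tilt [-0.0017  0.0015] q [-0.7   0.52  1.48  0.    1.14 -0.71] t 19.83 F [-0.2 -0.1  1.3] g 85.1
```

```bash
python3 -m handwheel '[{"grip":85,"tx":0,"ty":0,"tz":0,"wx":0,"wy":0.0436,"wz":0},{"grip":85,"tx":15.5,"ty":0,"tz":3.3,"wx":0,"wy":0,"wz":0},{"grip":85,"tx":0,"ty":20,"tz":0,"wx":0,"wy":0,"wz":0},{"grip":85,"tx":0,"ty":20,"tz":0,"wx":0,"wy":0,"wz":0},{"grip":85,"tx":0,"ty":0,"tz":0,"wx":0,"wy":0,"wz":0},{"grip":85,"tx":0,"ty":0,"tz":0,"wx":0,"wy":0,"wz":0},{"grip":85,"tx":0,"ty":0,"tz":0,"wx":0,"wy":0,"wz":0}]';python3 snap.py c1 scene 150 180 290 310 4.5;python3 -c "
from h import *
goal(508.2,-287.2,23,-2)"
```

```text
time_s: 20.42
eef_pos: [508.9, -287.9, 86.5]
ee_rot: [-0.491, 0.491, -0.509, 0.51]
force: [-0.8, -0.3, 0.4]
grip_width: 0.991
turn [-0.0017 -0.0024  0.0014] rows 0.0 then shift tx ty tz [-0.7 63.7 -0.8] rows 1.6
turn [-2.2000e-03  3.1392e+00 -2.7000e-03] rows 26.2 then shift tx ty tz [ 0.7 63.7  0.8] rows 1.6
pos [ 509.  -288.    86.7] jawdeg -2.14 tilt [ 0.0017 -0.0015] q [-0.72  0.59  1.49 -0.    1.07 -0.68] t 20.47 F [-0.2  0.   0.3] g 85.4
```

View pics/c1.png

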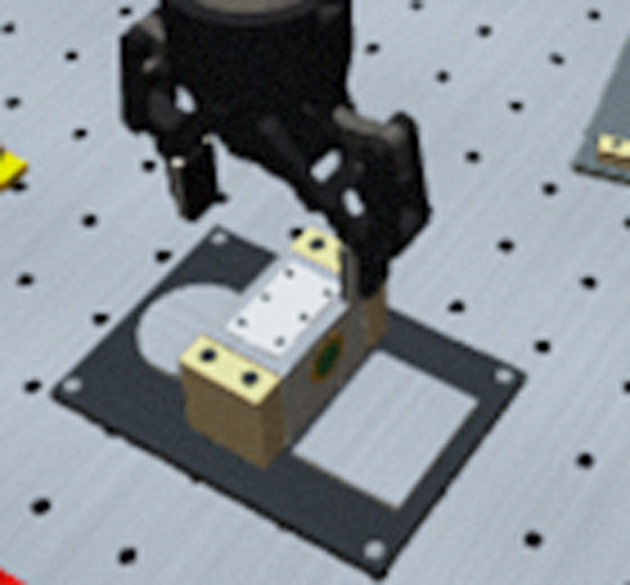

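```bash
python3 -m handwheel '[{"grip":85,"tx":-0.5,"ty":20,"tz":-0.5,"wx":0,"wy":0,"wz":0},{"grip":85,"tx":0,"ty":25,"tz":0,"wx":0,"wy":0,"wz":0},{"grip":85,"tx":0,"ty":12,"tz":0,"wx":0,"wy":0,"wz":0},{"grip":85,"tx":0,"ty":5,"tz":0,"wx":0,"wy":0,"wz":0},{"grip":38,"tx":0,"ty":0,"tz":0,"wx":0,"wy":0,"wz":0},{"grip":38,"tx":0,"ty":0,"tz":0,"wx":0,"wy":0,"wz":0},{"grip":38,"tx":0,"ty":0,"tz":0,"wx":0,"wy":0,"wz":0},{"grip":38,"tx":0,"ty":0,"tz":0,"wx":0,"wy":0,"wz":0},{"grip":38,"tx":0,"ty":0,"tz":0,"wx":0,"wy":0,"wz":0},{"grip":38,"tx":0,"ty":0,"tz":0,"wx":0,"wy":0,"wz":0}]' 70;python3 snap.py c2 scene 150 180 290 310 4.5;python3 -c "
from h import *
goal(508.2,-287.2,23,-2)"
```

```text
time_s: 21.3
eef_pos: [508.4, -287.6, 24.8]
ee_rot: [-0.49, 0.49, -0.509, 0.51]
force: [-1.5, 0.5, 6.1]
grip_width: 0.524
turn [-0.0016 -0.0035  0.0016] rows 0.0 then shift tx ty tz [-0.4  1.8 -0.2] rows 0.0
turn [-2.5000e-03  3.1381e+00 -2.6000e-03] rows 26.2 then shift tx ty tz [0.4 1.8 0.2] rows 0.0
pos [ 508.4 -287.6   24.8] jawdeg -2.2 tilt [ 0.0016 -0.0016] q [-0.72  0.67  1.53 -0.    0.94 -0.68] t 21.35 F [-1.4  0.5  5.7] g 45.2
```

View pics/c2.png

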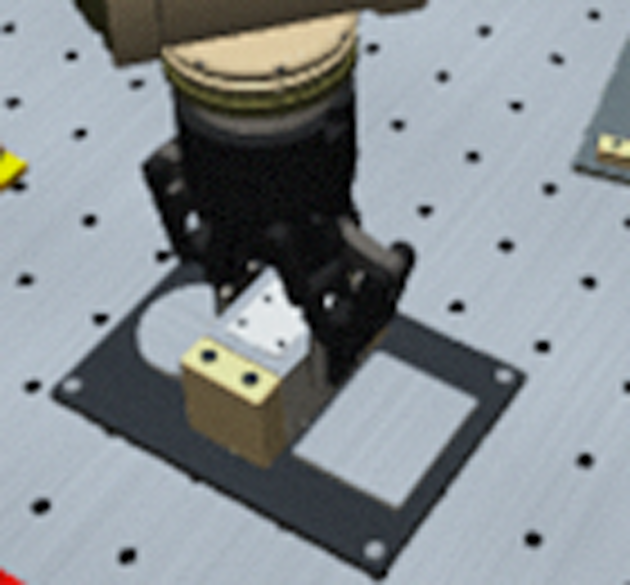

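```bash
python3 -m handwheel '[{"grip":38,"tx":0,"ty":-5,"tz":0,"wx":0,"wy":0,"wz":0},{"grip":38,"tx":0,"ty":-15,"tz":0,"wx":0,"wy":0,"wz":0},{"grip":38,"tx":0,"ty":-30,"tz":0,"wx":0,"wy":0,"wz":0},{"grip":38,"tx":0,"ty":-30,"tz":0,"wx":0,"wy":0,"wz":0},{"grip":38,"tx":0,"ty":-30,"tz":0,"wx":0,"wy":-0.06,"wz":0},{"grip":38,"tx":0,"ty":-15,"tz":0,"wx":0,"wy":-0.1,"wz":0},{"grip":38,"tx":0,"ty":-5,"tz":0,"wx":0,"wy":-0.077,"wz":0},{"grip":38,"tx":0,"ty":0,"tz":0,"wx":0,"wy":0,"wz":0},{"grip":38,"tx":0,"ty":0,"tz":0,"wx":0,"wy":0,"wz":0}]';python3 snap.py c3 scene 150 120 330 310 3;python3 -c "
from h import *
goal(578.9,2.5,100,11.4)"
```

```text
time_s: 22.1
eef_pos: [507.6, -286.7, 152.8]
ee_rot: [0.547, -0.547, 0.449, -0.448]
force: [-0.1, -0.7, -6.4]
grip_width: 0.526
turn [ 0.0011 -0.0031 -0.0016] rows 0.0 then shift tx ty tz [-269.3   52.3  127.2] rows 7.6
turn [2.5000e-03 3.1385e+00 1.8000e-03] rows 26.2 then shift tx ty tz [ 269.3   52.3 -127.2] rows 7.6
pos [ 507.4 -286.7  152.3] jawdeg 11.22 tilt [-0.0014  0.0013] q [-0.72  0.51  1.42  0.    1.21 -0.91] t 22.15 F [ 0.   0.2 -5.2] g 45.3
```

View pics/c3.png

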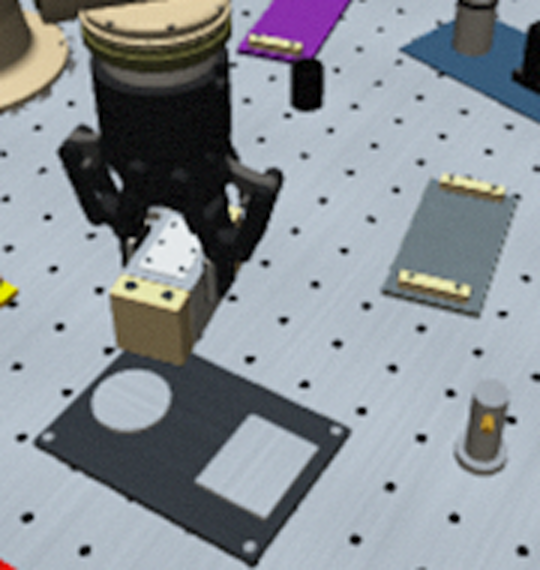

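```bash
python3 -m handwheel '[{"grip":38,"tx":-15,"ty":0,"tz":7,"wx":0,"wy":0,"wz":0},{"grip":38,"tx":-30,"ty":0,"tz":14,"wx":0,"wy":0,"wz":0},{"grip":38,"tx":-32,"ty":0,"tz":15,"wx":0,"wy":0,"wz":0},{"grip":38,"tx":-32,"ty":0,"tz":15,"wx":0,"wy":0,"wz":0},{"grip":38,"tx":-32,"ty":0,"tz":15,"wx":0,"wy":0,"wz":0},{"grip":38,"tx":-32,"ty":0,"tz":15,"wx":0,"wy":0,"wz":0},{"grip":38,"tx":-32,"ty":0,"tz":15,"wx":0,"wy":0,"wz":0},{"grip":38,"tx":-32,"ty":0,"tz":15,"wx":0,"wy":0,"wz":0},{"grip":38,"tx":-20,"ty":15,"tz":10,"wx":0,"wy":0,"wz":0},{"grip":38,"tx":-10,"ty":25,"tz":5,"wx":0,"wy":0,"wz":0}]'; python3 -m handwheel '[{"grip":38,"tx":0,"ty":12,"tz":0,"wx":0,"wy":0,"wz":0},{"grip":38,"tx":0,"ty":0,"tz":0,"wx":0,"wy":0,"wz":0},{"grip":38,"tx":0,"ty":0,"tz":0,"wx":0,"wy":0,"wz":0}]'; python3 snap.py c4 scene 240 100 370 240 4;python3 -c "
from h import *
goal(578.9,2.5,29,11.4)"
```

```text
time_s: 22.98
eef_pos: [580.1, 2.5, 114.0]
ee_rot: [0.548, -0.546, 0.447, -0.449]
force: [0.9, -0.4, -5.6]
grip_width: 0.527
time_s: 23.23
eef_pos: [578.3, -0.5, 100.4]
ee_rot: [-0.546, 0.547, -0.449, 0.448]
force: [1.1, -1.4, -5.6]
grip_width: 0.524
turn [-0.0001 -0.0019  0.0001] rows 0.0 then shift tx ty tz [-3.3 72.5  0.6] rows 1.8
turn [-2.0000e-04  3.1396e+00 -1.0000e-04] rows 26.2 then shift tx ty tz [ 3.3 72.5 -0.6] rows 1.8
pos [579.   -0.9 101.5] jawdeg 11.29 tilt [ 0.0001 -0.0001] q [-0.2   0.56  1.49 -0.    1.09 -0.4 ] t 23.28 F [-0.5  0.5 -4.8] g 45.3
```

View pics/c4.png

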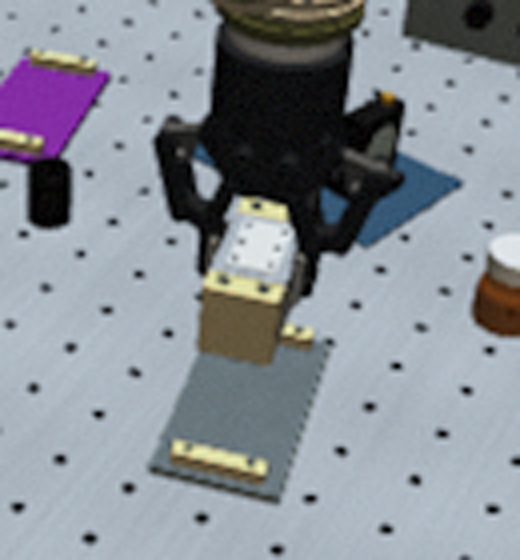

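```bash
python3 -m handwheel '[{"grip":38,"tx":-3,"ty":15,"tz":0,"wx":0,"wy":0,"wz":0},{"grip":38,"tx":0,"ty":25,"tz":0,"wx":0,"wy":0,"wz":0},{"grip":38,"tx":0,"ty":15,"tz":0,"wx":0,"wy":0,"wz":0},{"grip":38,"tx":0,"ty":8,"tz":0,"wx":0,"wy":0,"wz":0},{"grip":38,"tx":0,"ty":0,"tz":0,"wx":0,"wy":0,"wz":0},{"grip":38,"tx":0,"ty":0,"tz":0,"wx":0,"wy":0,"wz":0},{"grip":38,"tx":0,"ty":0,"tz":0,"wx":0,"wy":0,"wz":0},{"grip":38,"tx":0,"ty":0,"tz":0,"wx":0,"wy":0,"wz":0}]'; python3 - <<'E'
from h import *
from m4 import quad
goal(578.9,2.5,24.8,11.4)
c=eyes.capture("scene"); bx=(250,150,350,240); f=8
im=cv2.resize(c["pixels"][150:240,250:350],None,fx=f,fy=f,interpolation=cv2.INTER_CUBIC)
H=hsv(im)
quad("S cream",c,(H[...,0]<40)&(H[...,2]>165)&(H[...,1]>40),bx,20,6,15,n=5)
cv2.imwrite("pics/c5.png",cv2.resize(im,(800,600))[:,:,::-1])
E
```

```text
time_s: 23.95
eef_pos: [579.0, 2.2, 39.6]
ee_rot: [0.547, -0.547, 0.447, -0.449]
force: [-0.2, 0.4, -5.3]
grip_width: 0.528
turn [-0.0023 -0.0008  0.001 ] rows 0.0 then shift tx ty tz [-0.3 14.8 -0. ] rows 0.4
turn [-1.5000e-03  3.1408e+00 -3.5000e-03] rows 26.2 then shift tx ty tz [ 0.3 14.8  0. ] rows 0.4
pos [579.    2.2  39.6] jawdeg 11.35 tilt [ 0.0024 -0.0005] q [-0.2   0.64  1.54 -0.    0.96 -0.4 ] t 23.95 F [-0.2  0.4 -5.3] g 45.1
S cream px [298.69 190.71] area 83.4 rect [563.6  20.9] [50.  20.6] 11.7 centroid [563.7  20.9]
S cream px [294.29 213.88] area 73.6 rect [592.7 -65.6] [60.1 13.7] 12.3 centroid [592.8 -65.8]
S cream px [303.76 171.81] area 20.7 rect [539.3 104.3] [32.3 13.1] 16.7 centroid [540.1 104.2]
```

View pics/c5.png

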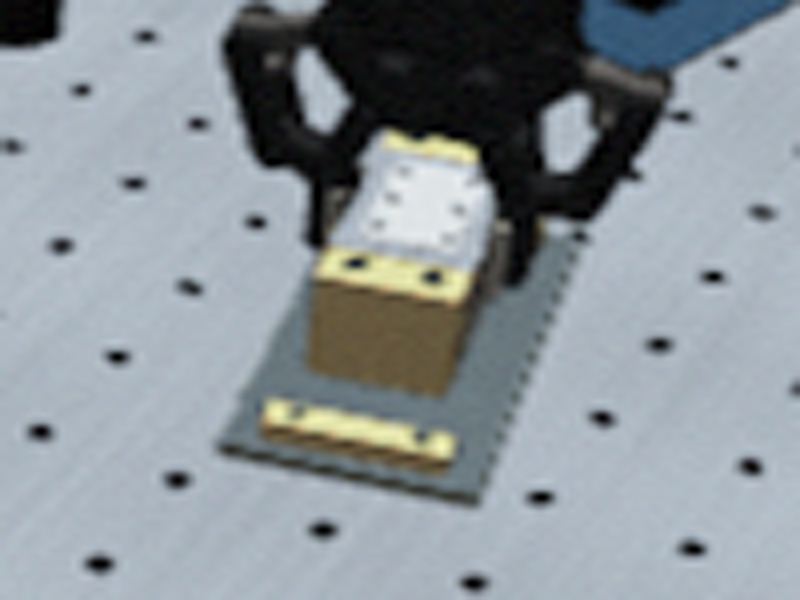

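```bash
python3 -m handwheel '[{"grip":38,"tx":0,"ty":6,"tz":0,"wx":0,"wy":0,"wz":0},{"grip":38,"tx":0,"ty":4,"tz":0,"wx":0,"wy":0,"wz":0},{"grip":38,"tx":0,"ty":2.5,"tz":0,"wx":0,"wy":0,"wz":0},{"grip":38,"tx":0,"ty":0,"tz":0,"wx":0,"wy":0,"wz":0},{"grip":38,"tx":0,"ty":0,"tz":0,"wx":0,"wy":0,"wz":0},{"grip":38,"tx":0,"ty":0,"tz":0,"wx":0,"wy":0,"wz":0}]';python3 -m handwheel '[{"grip":38,"tx":0,"ty":1,"tz":0,"wx":0,"wy":0,"wz":0},{"grip":38,"tx":0,"ty":0,"tz":0,"wx":0,"wy":0,"wz":0},{"grip":38,"tx":0,"ty":0,"tz":0,"wx":0,"wy":0,"wz":0}]'
```

```text
time_s: 24.5
eef_pos: [578.2, 2.5, 25.7]
ee_rot: [-0.547, 0.547, -0.448, 0.448]
force: [0.9, 0.6, -5.0]
grip_width: 0.532
time_s: 24.75
eef_pos: [578.3, 2.5, 24.8]
ee_rot: [0.547, -0.547, 0.448, -0.448]
force: [-0.1, 0.2, -4.0]
grip_width: 0.528
```

```bash
python3 -m handwheel '[{"grip":38,"tx":0,"ty":0.4,"tz":0.5,"wx":0,"wy":0,"wz":0},{"grip":38,"tx":0,"ty":0,"tz":0,"wx":0,"wy":0,"wz":0},{"grip":38,"tx":0,"ty":0,"tz":0,"wx":0,"wy":0,"wz":0}]';python3 -m handwheel '[{"grip":38,"tx":0,"ty":0.3,"tz":0,"wx":0,"wy":0,"wz":0},{"grip":38,"tx":0,"ty":0,"tz":0,"wx":0,"wy":0,"wz":0},{"grip":38,"tx":0,"ty":0,"tz":0,"wx":0,"wy":0,"wz":0}]'
```

```text
time_s: 25.0
eef_pos: [578.4, 2.5, 24.8]
ee_rot: [-0.547, 0.547, -0.448, 0.448]
force: [-3.8, -0.6, 2.3]
grip_width: 0.528
time_s: 25.25
eef_pos: [578.4, 2.5, 24.8]
ee_rot: [-0.547, 0.547, -0.448, 0.448]
force: [-7.6, 0.0, 6.0]
grip_width: 0.523
```

```bash
python3 -m handwheel '[{"grip":85,"tx":0,"ty":0,"tz":0,"wx":0,"wy":0,"wz":0},{"grip":85,"tx":0,"ty":0,"tz":0,"wx":0,"wy":0,"wz":0},{"grip":85,"tx":0,"ty":0,"tz":0,"wx":0,"wy":0,"wz":0},{"grip":85,"tx":0,"ty":0,"tz":0,"wx":0,"wy":0,"wz":0},{"grip":85,"tx":0,"ty":0,"tz":0,"wx":0,"wy":0,"wz":0},{"grip":85,"tx":0,"ty":-10,"tz":0,"wx":0,"wy":0,"wz":0},{"grip":85,"tx":0,"ty":-30,"tz":0,"wx":0,"wy":0,"wz":0},{"grip":85,"tx":0,"ty":-35,"tz":0,"wx":0,"wy":0,"wz":0},{"grip":85,"tx":0,"ty":-35,"tz":0,"wx":0,"wy":0,"wz":0},{"grip":85,"tx":0,"ty":-35,"tz":0,"wx":0,"wy":0,"wz":0}]';python3 -m handwheel '[{"grip":85,"tx":-15,"ty":0,"tz":0,"wx":0,"wy":-0.12,"wz":0},{"grip":85,"tx":-25,"ty":0,"tz":0,"wx":0,"wy":-0.12,"wz":0},{"grip":85,"tx":-30,"ty":0,"tz":0,"wx":0,"wy":-0.12,"wz":0},{"grip":85,"tx":-30,"ty":0,"tz":0,"wx":0,"wy":-0.12,"wz":0},{"grip":85,"tx":-30,"ty":0,"tz":0,"wx":0,"wy":-0.12,"wz":0},{"grip":85,"tx":-30,"ty":0,"tz":5,"wx":0,"wy":-0.12,"wz":0},{"grip":85,"tx":-30,"ty":0,"tz":10,"wx":0,"wy":-0.12,"wz":0},{"grip":85,"tx":-30,"ty":0,"tz":20,"wx":0,"wy":-0.12,"wz":0},{"grip":85,"tx":-20,"ty":0,"tz":20,"wx":0,"wy":-0.12,"wz":0},{"grip":85,"tx":0,"ty":0,"tz":0,"wx":0,"wy":0,"wz":0}]'; cat > m7.py <<'E'
from h import *
from m4 import quad
T=eyes.capture("top");c=S=eyes.capture("scene"); bx=(250,150,350,240); f=8
im=up(S,bx); H=hsv(im)
quad("S stops",S,(H[...,0]<40)&(H[...,2]>165)&(H[...,1]>40),bx,20,6,15,n=5)
quad("S cream",S,(H[...,0]<40)&(H[...,2]>165)&(H[...,1]>40),bx,58,6,15,n=5)
quad("S panel",S,(H[...,2]>205)&(H[...,1]<30),bx,58,6,21,n=1)
cv2.imwrite("pics/c6.png",cv2.resize(im,(800,600))[:,:,::-1])
bx=(185,135,260,195);im=up(T,bx); H=hsv(im)
quad("T stops",T,(H[...,0]<75)&(H[...,2]>95),bx,20,6,15,n=5)
quad("T cream",T,(H[...,0]<75)&(H[...,2]>95),bx,58,6,15,n=5)
quad("T panel",T,(H[...,2]>150)&(H[...,0]>90),bx,58,6,21,n=1)
cv2.imwrite("pics/c7.png",im[:,:,::-1])
E
python3 m7.py; python3 -c "
from h import *
goal(547.8,293.4,120,75.2)"
```

```text
time_s: 26.08
eef_pos: [578.4, 2.6, 171.5]
ee_rot: [0.547, -0.547, 0.448, -0.448]
force: [0.4, -0.6, 0.3]
grip_width: 0.995
time_s: 26.92
eef_pos: [456.7, 230.1, 170.0]
ee_rot: [0.701, -0.7, 0.099, -0.1]
force: [0.6, 0.1, 0.6]
grip_width: 0.991
S stops px [298.64 195.37] area 72.6 rect [570.1   3.8] [48.2 20. ] 11.6 centroid [571.8   3.5]
S stops px [294.34 213.89] area 68.4 rect [592.7 -65.5] [59.7 13.4] 11.8 centroid [592.9 -65.8]
S stops px [305.95 176.18] area 46.9 rect [553.1  89.1] [48.  18.5] 12.8 centroid [553.8  88.9]
S stops px [316.04 183.02] area 6.3 rect [590.7  75.4] [ 8.4 12.8] 1.6 centroid [590.1  75.4]
S cream px [298.64 195.37] area 72.6 rect [586.4 -38.3] [45.2 18.8] 11.6 centroid [587.9 -38.5]
S cream px [294.34 213.89] area 68.4 rect [ 607.6 -103.4] [56.  12.5] 11.8 centroid [ 607.8 -103.6]
S cream px [305.95 176.18] area 46.9 rect [570.4  41.9] [45.1 17.4] 12.8 centroid [571.1  41.7]
S cream px [316.04 183.02] area 6.3 rect [605.7  29. ] [ 7.9 12. ] 1.6 centroid [605.1  29. ]
S panel px [301.84 184.69] area 132.6 rect [577.2   5. ] [31.3 50.7] 11.7 centroid [576
[... 677 characters left out ...]
 cream px [201.36 166.84] area 21.2 rect [561.6  66.7] [31.  12.6] 13.5 centroid [561.7  66.4]
T cream px [244.54 157.56] area 14.3 rect [588.6 -65.5] [31.2 12.1] 7.9 centroid [590.8 -65.3]
T cream px [200.23 159.3 ] area 7.0 rect [584.6  70. ] [13.4  6.7] 68.4 centroid [584.8  70.2]
T panel px [222.2  161.52] area 151.4 rect [578.2   2.7] [30.8 50.9] 11.1 centroid [578.3   2.9]
turn [-0.0003 -0.0331  0.0009] rows 0.3 then shift tx ty tz [69.4 49.7 86.9] rows 3.0
turn [-1.5000e-03  3.1085e+00 -5.0000e-04] rows 25.9 then shift tx ty tz [-69.4  49.7 -86.9] rows 3.0
pos [458.5 227.1 169.7] jawdeg 73.3 tilt [0.001  0.0001] q [ 0.23  0.34  1.63 -0.    1.17 -1.05] t 27.02 F [ 0.7 -0.3 -0.7] g 85.3
```

View pics/c6.png

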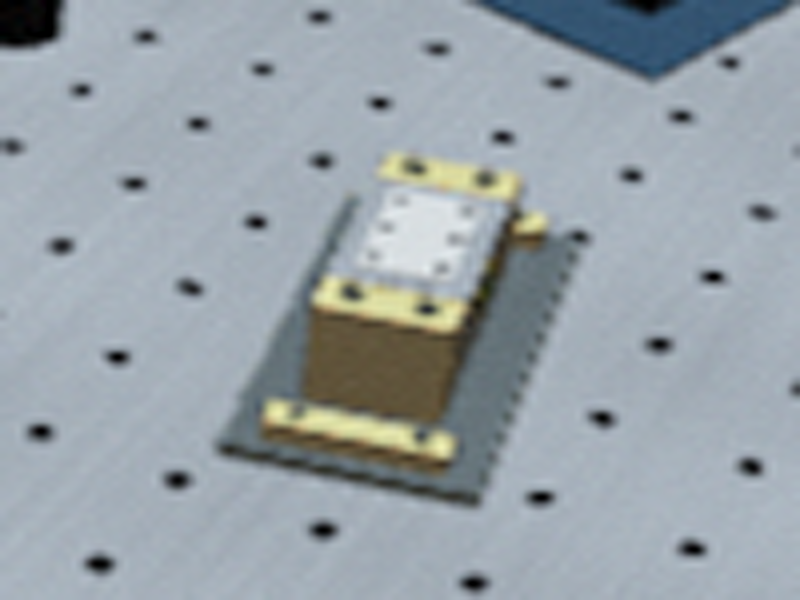

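View pics/c7.png

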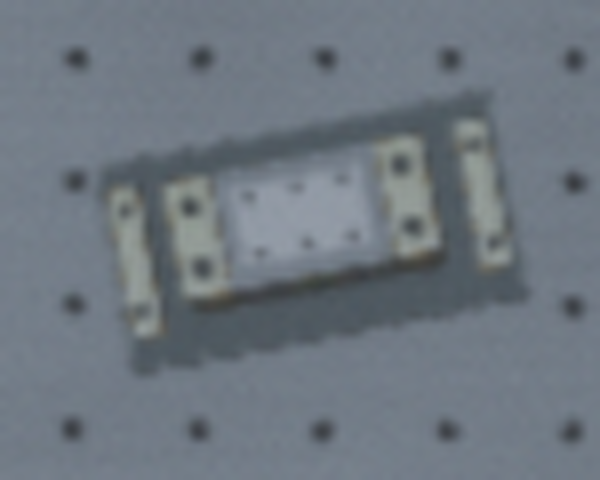

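```bash
python3 -m handwheel '[{"grip":85,"tx":0,"ty":-5,"tz":0,"wx":0,"wy":-0.033,"wz":0},{"grip":85,"tx":23,"ty":0,"tz":29,"wx":0,"wy":0,"wz":0},{"grip":85,"tx":23,"ty":0,"tz":29,"wx":0,"wy":0,"wz":0},{"grip":85,"tx":23,"ty":0,"tz":29,"wx":0,"wy":0,"wz":0},{"grip":85,"tx":0,"ty":30,"tz":0,"wx":0,"wy":0,"wz":0},{"grip":85,"tx":0,"ty":25,"tz":0,"wx":0,"wy":0,"wz":0},{"grip":85,"tx":0,"ty":0,"tz":0,"wx":0,"wy":0,"wz":0},{"grip":85,"tx":0,"ty":0,"tz":0,"wx":0,"wy":0,"wz":0},{"grip":85,"tx":0,"ty":0,"tz":0,"wx":0,"wy":0,"wz":0}]';python3 -c "
from h import *
goal(547.8,293.4,37,75.2)";python3 snap.py d1 scene 250 50 400 190 4
```

```text
time_s: 27.77
eef_pos: [548.6, 292.3, 120.9]
ee_rot: [0.701, -0.701, 0.091, -0.093]
force: [-0.3, -0.3, 1.1]
grip_width: 0.992
turn [-0.0012 -0.0026  0.0021] rows 0.0 then shift tx ty tz [-1.1 83.9  0.8] rows 2.1
turn [-3.200e-03  3.139e+00 -1.800e-03] rows 26.2 then shift tx ty tz [ 1.1 83.9 -0.8] rows 2.1
pos [548.6 292.3 120.9] jawdeg 75.05 tilt [0.0023 0.0006] q [ 0.3   0.62  1.33 -0.    1.19 -1.01] t 27.77 F [-0.3 -0.3  1.1] g 84.7
```

View pics/d1.png

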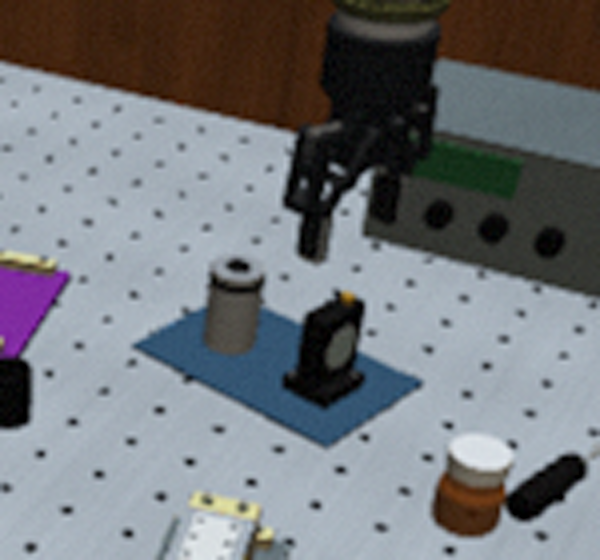

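```bash
python3 -m handwheel '[{"grip":85,"tx":-0.5,"ty":20,"tz":0.8,"wx":0,"wy":0,"wz":0},{"grip":85,"tx":0,"ty":30,"tz":0,"wx":0,"wy":0,"wz":0},{"grip":85,"tx":0,"ty":25,"tz":0,"wx":0,"wy":0,"wz":0},{"grip":85,"tx":0,"ty":8.5,"tz":0,"wx":0,"wy":0,"wz":0},{"grip":40,"tx":0,"ty":0,"tz":0,"wx":0,"wy":0,"wz":0},{"grip":40,"tx":0,"ty":0,"tz":0,"wx":0,"wy":0,"wz":0},{"grip":40,"tx":0,"ty":0,"tz":0,"wx":0,"wy":0,"wz":0},{"grip":40,"tx":0,"ty":0,"tz":0,"wx":0,"wy":0,"wz":0},{"grip":40,"tx":0,"ty":0,"tz":0,"wx":0,"wy":0,"wz":0},{"grip":40,"tx":0,"ty":0,"tz":0,"wx":0,"wy":0,"wz":0}]' 40;python3 -c "
from h import *
goal(547.8,293.4,37,75.2)";python3 -m handwheel '[{"grip":40,"tx":0,"ty":-5,"tz":0,"wx":0,"wy":0,"wz":0},{"grip":40,"tx":0,"ty":-20,"tz":0,"wx":0,"wy":0,"wz":0},{"grip":40,"tx":0,"ty":-35,"tz":0,"wx":0,"wy":0,"wz":0},{"grip":40,"tx":0,"ty":-35,"tz":0,"wx":0,"wy":0,"wz":0},{"grip":40,"tx":0,"ty":-30,"tz":0,"wx":0,"wy":0,"wz":0},{"grip":40,"tx":0,"ty":-20,"tz":0,"wx":0,"wy":-0.12,"wz":0},{"grip":40,"tx":0,"ty":-5,"tz":0,"wx":0,"wy":-0.12,"wz":0},{"grip":40,"tx":0,"ty":0,"tz":0,"wx":0,"wy":0,"wz":0},{"grip":40,"tx":0,"ty":0,"tz":0,"wx":0,"wy":0,"wz":0}]'
python3 -c "
from h import *
goal(564.6,-289.3,80,89.5)";python3 snap.py d2 scene 250 50 400 190 4
```

```text
time_s: 28.65
eef_pos: [548.8, 294.1, 38.0]
ee_rot: [0.702, -0.701, 0.09, -0.093]
force: [-1.3, -0.6, 8.2]
grip_width: 0.58
turn [-0.0023 -0.0011  0.0037] rows 0.0 then shift tx ty tz [-0.8  1.  -0.9] rows 0.0
turn [-0.0059  3.1405 -0.0035] rows 26.2 then shift tx ty tz [0.8 1.  0.9] rows 0.0
pos [548.8 294.1  38. ] jawdeg 75.14 tilt [0.0042 0.0012] q [ 0.3   0.72  1.39 -0.    1.03 -1.01] t 28.65 F [-1.3 -0.6  8.2] g 49.5
time_s: 29.4
eef_pos: [547.2, 293.7, 185.6]
ee_rot: [-0.707, 0.707, -0.008, 0.008]
force: [0.2, 0.0, -2.2]
grip_width: 0.579
turn [ 0.     -0.0142 -0.0002] rows 0.1 then shift tx ty tz [  22.5  105.6 -582.8] rows 14.8
turn [3.0000e-04 3.1274e+00 1.0000e-04] rows 26.1 then shift tx ty tz [-22.5 105.6 582.8] rows 14.8
pos [547.2 293.7 185.6] jawdeg 88.69 tilt [-0.0002 -0.    ] q [ 0.3   0.56  1.25  0.    1.33 -1.24] t 29.4 F [ 0.2  0.  -2.2] g 49.4
```

View pics/d2.png

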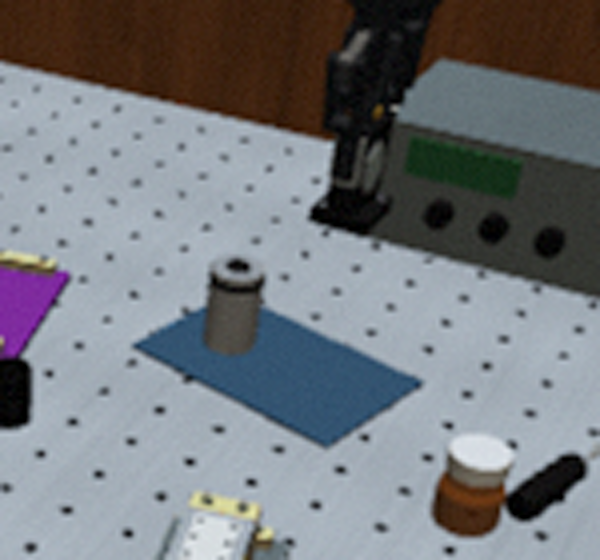

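```bash
cat > m8.py <<'E'
from h import *
from m4 import quad
T=eyes.capture("top");S=eyes.capture("scene")
for n,c,bx in (("T",T,(285,145,350,225)),("S",S,(150,215,280,310))):
    H=hsv(up(c,bx))
    m=(H[...,2]>(95 if n=="T" else 122)).astype(np.uint8)
    m=cv2.morphologyEx(m,cv2.MORPH_OPEN,np.ones((13,13)))
    for b in blobs(m,bx,8,60)[:5]:
        if b[0]>(500 if n=="T" else 1000): continue
        r=rect(c,b[2],12); P=cast(c,b[2],12)[:,:2].astype(np.float32); m_=cv2.moments(P.reshape(-1,1,2))
        print(n,"area",round(b[0]),"rect",np.round(r[0],1),np.round(r[1],1),round(r[2],1),"centroid mm",round(m_["m10"]/m_["m00"],1),round(m_["m01"]/m_["m00"],1),"ell",np.round(cv2.fitEllipse(P)[0],1),np.round(cv2.fitEllipse(P)[1],1))
E
python3 m8.py
```

```text
S area 756 rect [ 564.2 -288.8] [71.6 58.8] 89.6 centroid mm 564.2 -288.9 ell [ 564.2 -289. ] [68.2 83.2]
S area 417 rect [ 452.1 -288.3] [58.2 58.4] 31.3 centroid mm 452.3 -288.1 ell [ 452.3 -288.1] [57.9 58.5]
```

```bash
sed -i 's/^    m=cv2.morph/    if n=="T": k=np.zeros_like(m); k[int(13.3*8):int(69.5*8),int(13.5*8):int(48*8)]=1; m=m*k\n    m=cv2.morph/' m8.py; python3 m8.py; python3 -c "
import cv2;from h import *
T=eyes.capture('top');im=up(T,(285,145,350,225));cv2.imwrite('pics/d3.png',cv2.resize(im,(480,590))[:,:,::-1])"
```

```text
T area 407 rect [ 564.7 -289.5] [71.  59.1] 89.9 centroid mm 564.8 -289.4 ell [ 564.8 -289.5] [67.5 83.1]
T area 270 rect [ 452.8 -288.6] [58.4 58.1] 89.9 centroid mm 452.7 -288.7 ell [ 452.7 -288.7] [58.6 58.7]
S area 756 rect [ 564.2 -288.9] [71.4 58.9] 89.5 centroid mm 564.2 -288.9 ell [ 564.2 -289. ] [68.3 83.1]
S area 417 rect [ 452.2 -288.3] [58.1 58.4] 31.3 centroid mm 452.3 -288.1 ell [ 452.3 -288.1] [57.9 58.5]
```

View pics/d3.png

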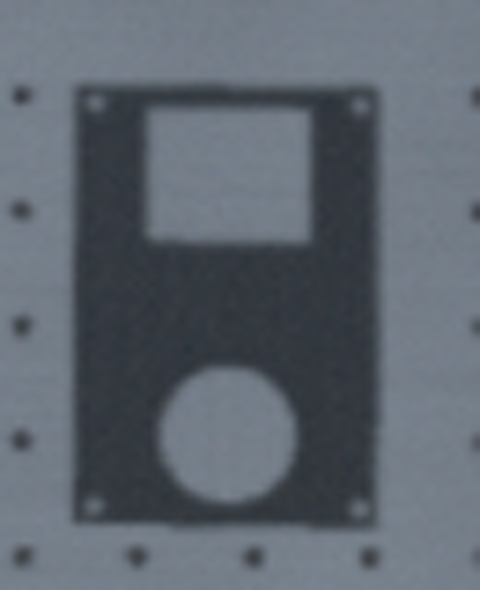

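```bash
python3 -m handwheel '[{"grip":40,"tx":0,"ty":0,"tz":-15,"wx":0,"wy":-0.016,"wz":0},{"grip":40,"tx":1.3,"ty":0,"tz":-30,"wx":0,"wy":0,"wz":0},{"grip":40,"tx":1.3,"ty":0,"tz":-35,"wx":0,"wy":0,"wz":0},{"grip":40,"tx":1.3,"ty":0,"tz":-35,"wx":0,"wy":0,"wz":0},{"grip":40,"tx":1.3,"ty":0,"tz":-35,"wx":0,"wy":0,"wz":0},{"grip":40,"tx":1.3,"ty":0,"tz":-35,"wx":0,"wy":0,"wz":0},{"grip":40,"tx":1.3,"ty":0,"tz":-35,"wx":0,"wy":0,"wz":0},{"grip":40,"tx":1.3,"ty":0,"tz":-35,"wx":0,"wy":0,"wz":0},{"grip":40,"tx":1.3,"ty":0,"tz":-35,"wx":0,"wy":0,"wz":0},{"grip":40,"tx":1.3,"ty":0,"tz":-35,"wx":0,"wy":0,"wz":0}]';python3 -m handwheel '[{"grip":40,"tx":1.3,"ty":0,"tz":-35,"wx":0,"wy":0,"wz":0},{"grip":40,"tx":1.3,"ty":0,"tz":-35,"wx":0,"wy":0,"wz":0},{"grip":40,"tx":1.3,"ty":0,"tz":-35,"wx":0,"wy":0,"wz":0},{"grip":40,"tx":1.3,"ty":0,"tz":-35,"wx":0,"wy":0,"wz":0},{"grip":40,"tx":1.3,"ty":0,"tz":-35,"wx":0,"wy":0,"wz":0},{"grip":40,"tx":1.3,"ty":0,"tz":-35,"wx":0,"wy":0,"wz":0},{"grip":40,"tx":1.3,"ty":10,"tz":-25,"wx":0,"wy":0,"wz":0},{"grip":40,"tx":1.3,"ty":25,"tz":-15,"wx":0,"wy":0,"wz":0},{"grip":40,"tx":0,"ty":30,"tz":-5,"wx":0,"wy":0,"wz":0},{"grip":40,"tx":0,"ty":15,"tz":0,"wx":0,"wy":0,"wz":0}]';python3 -m handwheel '[{"grip":40,"tx":0,"ty":5,"tz":0,"wx":0,"wy":0,"wz":0},{"grip":40,"tx":0,"ty":0,"tz":0,"wx":0,"wy":0,"wz":0},{"grip":40,"tx":0,"ty":0,"tz":0,"wx":0,"wy":0,"wz":0}]'
python3 -c "
from h import *
goal(565,-289.2,50,89.6)";python3 snap.py d4 scene 150 190 290 310 5
```

```text
time_s: 30.53
eef_pos: [557.5, -33.0, 185.4]
ee_rot: [0.707, -0.707, 0.002, -0.001]
force: [1.2, -0.2, -1.7]
grip_width: 0.577
time_s: 31.37
eef_pos: [565.8, -287.2, 101.5]
ee_rot: [0.708, -0.706, 0.004, -0.001]
force: [-0.2, 0.6, -2.5]
grip_width: 0.583
time_s: 31.62
eef_pos: [567.8, -286.4, 101.6]
ee_rot: [-0.707, 0.707, -0.001, 0.002]
force: [-0.6, -0.4, -1.7]
grip_width: 0.58
turn [0.0009 0.0036 0.0012] rows 0.0 then shift tx ty tz [-2.8 51.6 -2.9] rows 1.3
turn [ 1.900e-03 -3.138e+00 -1.400e-03] rows 26.1 then shift tx ty tz [ 2.8 51.6  2.9] rows 1.3
pos [ 567.8 -286.4  101.6] jawdeg 89.81 tilt [ 0.0012 -0.0009] q [-0.65  0.67  1.29  0.    1.18 -2.22] t 31.62 F [-0.6 -0.4 -1.7] g 49.5
```

View pics/d4.png

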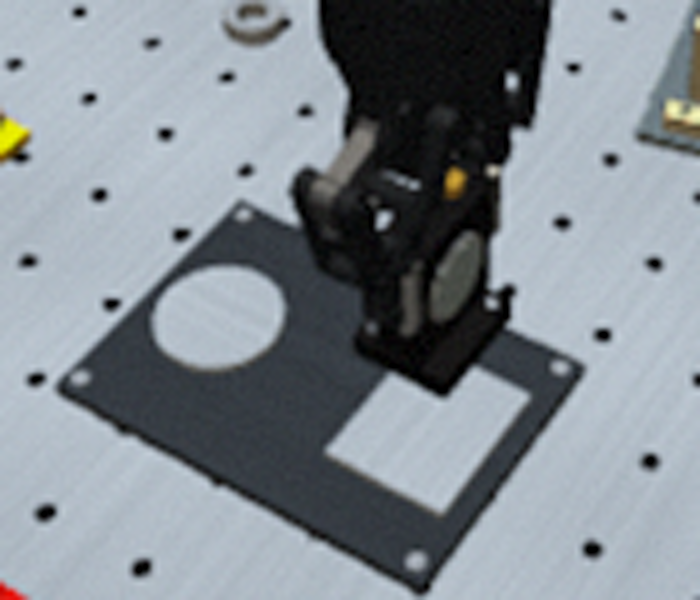

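```bash
python3 -m handwheel '[{"grip":40,"tx":-2.5,"ty":10,"tz":-3,"wx":0,"wy":0.003,"wz":0},{"grip":40,"tx":0,"ty":20,"tz":0,"wx":0,"wy":0,"wz":0},{"grip":40,"tx":0,"ty":15,"tz":0,"wx":0,"wy":0,"wz":0},{"grip":40,"tx":0,"ty":7,"tz":0,"wx":0,"wy":0,"wz":0},{"grip":40,"tx":0,"ty":0,"tz":0,"wx":0,"wy":0,"wz":0},{"grip":40,"tx":0,"ty":0,"tz":0,"wx":0,"wy":0,"wz":0},{"grip":40,"tx":0,"ty":0,"tz":0,"wx":0,"wy":0,"wz":0},{"grip":40,"tx":0,"ty":0,"tz":0,"wx":0,"wy":0,"wz":0}]'
cat > m9.py <<'E'
from h import *
goal(565,-289.2,45,89.6)
for cam,bx in (("scene",(205,235,280,310)),("top",(295,145,345,195))):
    c=eyes.capture(cam); im=up(c,bx)
    cv2.imwrite(f"pics/e_{cam}.png",im[:,:,::-1])
E
python3 m9.py
```

```text
time_s: 32.33
eef_pos: [565.2, -289.6, 49.5]
ee_rot: [-0.707, 0.707, -0.002, 0.003]
force: [-0.6, -0.5, -1.2]
grip_width: 0.579
turn [0.001  0.0007 0.0014] rows 0.0 then shift tx ty tz [-0.2  4.5  0.4] rows 0.1
turn [ 2.2000e-03 -3.1409e+00 -1.6000e-03] rows 26.2 then shift tx ty tz [ 0.2  4.5 -0.4] rows 0.1
pos [ 565.2 -289.6   49.5] jawdeg 89.64 tilt [ 0.0014 -0.001 ] q [-0.66  0.73  1.34  0.    1.07 -2.22] t 32.33 F [-0.6 -0.5 -1.2] g 49.5
```

View pics/e_scene.png

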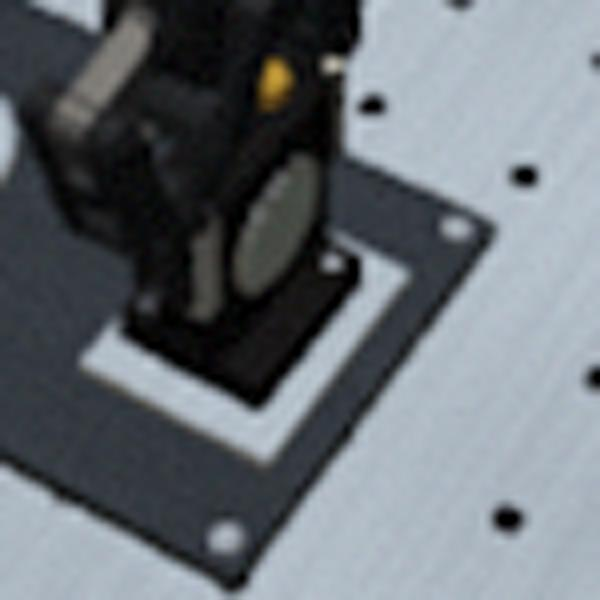

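```bash
python3 -m handwheel '[{"grip":40,"tx":0,"ty":2.5,"tz":0,"wx":0,"wy":0,"wz":0},{"grip":40,"tx":0,"ty":1.8,"tz":0,"wx":0,"wy":0,"wz":0},{"grip":40,"tx":0,"ty":0,"tz":0,"wx":0,"wy":0,"wz":0},{"grip":40,"tx":0,"ty":0,"tz":0,"wx":0,"wy":0,"wz":0},{"grip":40,"tx":0,"ty":0,"tz":0,"wx":0,"wy":0,"wz":0}]'
python3 m9.py
python3 - <<'E'
from h import *
c=eyes.capture("scene")
bx=(205,235,280,310); im=up(c,bx)
# predicted foot bottom and plate outline
def poly(cx,cy,hx,hy,z,col):
    a=np.radians(-.4);R=np.array([[np.cos(a),-np.sin(a)],[np.sin(a),np.cos(a)]])
    P=np.array([[-hx,-hy],[hx,-hy],[hx,hy],[-hx,hy]])@R.T+[cx,cy]
    uv=((proj(c,np.c_[P,np.full(4,z)])-bx[:2]+.5)*8-.5).round().astype(int); cv2.polylines(im,[uv],True,col,1)
poly(564.2,-288.9,29,35,12,(255,0,0)); poly(564.2,-288.9,22,25,12,(0,255,0)); poly(564.2,-288.9,22,25,24,(255,255,0))
cv2.imwrite("pics/e_ov.png",im[:,:,::-1])
E
```

```text
time_s: 32.85
eef_pos: [565.1, -289.5, 46.1]
ee_rot: [-0.707, 0.707, -0.002, 0.003]
force: [-4.0, 2.5, 12.0]
grip_width: 0.577
turn [0.0009 0.0007 0.0012] rows 0.0 then shift tx ty tz [-0.1  1.1  0.3] rows 0.0
turn [ 1.8000e-03 -3.1409e+00 -1.4000e-03] rows 26.2 then shift tx ty tz [ 0.1  1.1 -0.3] rows 0.0
pos [ 565.1 -289.5   46.1] jawdeg 89.64 tilt [ 0.0012 -0.0009] q [-0.66  0.73  1.34  0.    1.07 -2.22] t 32.85 F [-4.   2.5 12. ] g 49.3
```

View pics/e_ov.png

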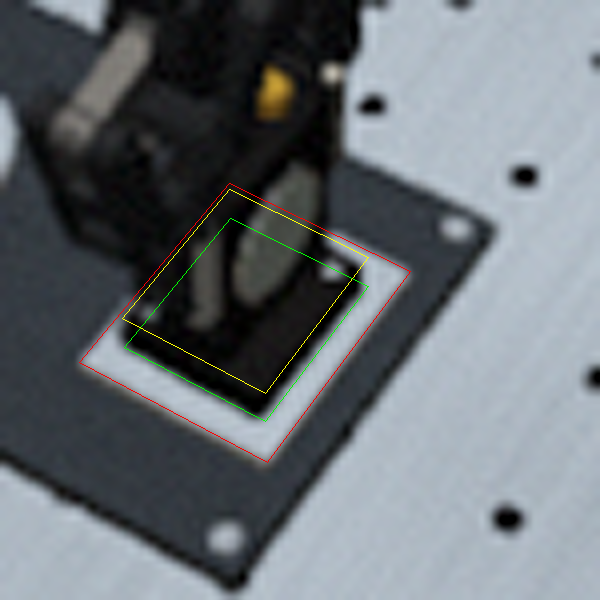

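```bash
python3 -m handwheel '[{"grip":40,"tx":0,"ty":-0.7,"tz":0,"wx":0,"wy":0,"wz":0},{"grip":40,"tx":0,"ty":0,"tz":0,"wx":0,"wy":0,"wz":0},{"grip":85,"tx":0,"ty":0,"tz":0,"wx":0,"wy":0,"wz":0},{"grip":85,"tx":0,"ty":0,"tz":0,"wx":0,"wy":0,"wz":0},{"grip":85,"tx":0,"ty":0,"tz":0,"wx":0,"wy":0,"wz":0},{"grip":85,"tx":0,"ty":0,"tz":0,"wx":0,"wy":0,"wz":0},{"grip":85,"tx":0,"ty":0,"tz":0,"wx":0,"wy":0,"wz":0},{"grip":85,"tx":0,"ty":-10,"tz":0,"wx":0,"wy":0,"wz":0},{"grip":85,"tx":0,"ty":-30,"tz":0,"wx":0,"wy":0,"wz":0},{"grip":85,"tx":0,"ty":-35,"tz":0,"wx":0,"wy":0,"wz":0}]';python3 -m handwheel '[{"grip":85,"tx":0,"ty":-35,"tz":0,"wx":0,"wy":0.12,"wz":0},{"grip":85,"tx":0,"ty":-20,"tz":15,"wx":0,"wy":0.12,"wz":0},{"grip":85,"tx":0,"ty":0,"tz":0,"wx":0,"wy":0,"wz":0},{"grip":85,"tx":0,"ty":0,"tz":0,"wx":0,"wy":0,"wz":0}]'
python3 -c "
from h import *
goal(455.7,317.1,120,76)"; python3 snap.py f1 scene 205 215 280 310 6
```

```text
time_s: 33.83
eef_pos: [564.0, -288.7, 119.6]
ee_rot: [0.708, -0.706, 0.003, -0.001]
force: [0.4, -0.1, 0.2]
grip_width: 0.994
time_s: 34.17
eef_pos: [567.1, -274.2, 176.4]
ee_rot: [-0.701, 0.702, -0.085, 0.087]
force: [-0.3, -0.1, -1.4]
grip_width: 0.994
turn [0.001  0.0002 0.0023] rows 0.0 then shift tx ty tz [-251.1   56.4  546.8] rows 15.1
turn [ 3.7000e-03 -3.1414e+00 -1.6000e-03] rows 26.2 then shift tx ty tz [ 251.1   56.4 -546.8] rows 15.1
pos [ 567.1 -274.2  176.4] jawdeg 76.01 tilt [ 0.002  -0.0016] q [-0.64  0.59  1.23 -0.    1.32 -1.96] t 34.17 F [-0.3 -0.1 -1.4] g 84.9
```

View pics/f1.png

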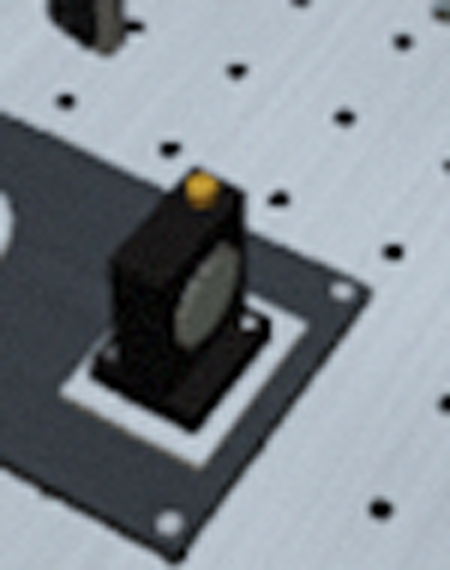

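```bash
python3 -m handwheel '[{"grip":85,"tx":-15,"ty":0,"tz":33,"wx":0,"wy":0,"wz":0},{"grip":85,"tx":-15,"ty":0,"tz":33,"wx":0,"wy":0,"wz":0},{"grip":85,"tx":-15,"ty":0,"tz":33,"wx":0,"wy":0,"wz":0},{"grip":85,"tx":-15,"ty":0,"tz":33,"wx":0,"wy":0,"wz":0},{"grip":85,"tx":-15,"ty":0,"tz":33,"wx":0,"wy":0,"wz":0},{"grip":85,"tx":-15,"ty":0,"tz":33,"wx":0,"wy":0,"wz":0},{"grip":85,"tx":-15,"ty":0,"tz":33,"wx":0,"wy":0,"wz":0},{"grip":85,"tx":-15,"ty":0,"tz":33,"wx":0,"wy":0,"wz":0},{"grip":85,"tx":-15,"ty":0,"tz":33,"wx":0,"wy":0,"wz":0},{"grip":85,"tx":-15,"ty":0,"tz":33,"wx":0,"wy":0,"wz":0}]';python3 -m handwheel '[{"grip":85,"tx":-15,"ty":0,"tz":33,"wx":0,"wy":0,"wz":0},{"grip":85,"tx":-15,"ty":0,"tz":33,"wx":0,"wy":0,"wz":0},{"grip":85,"tx":-15,"ty":0,"tz":33,"wx":0,"wy":0,"wz":0},{"grip":85,"tx":-15,"ty":0,"tz":33,"wx":0,"wy":0,"wz":0},{"grip":85,"tx":-15,"ty":0,"tz":33,"wx":0,"wy":0,"wz":0},{"grip":85,"tx":-15,"ty":10,"tz":30,"wx":0,"wy":0,"wz":0},{"grip":85,"tx":-10,"ty":20,"tz":20,"wx":0,"wy":0,"wz":0},{"grip":85,"tx":0,"ty":25,"tz":0,"wx":0,"wy":0,"wz":0},{"grip":85,"tx":0,"ty":0,"tz":0,"wx":0,"wy":0,"wz":0},{"grip":85,"tx":0,"ty":0,"tz":0,"wx":0,"wy":0,"wz":0}]';python3 -m handwheel '[{"grip":85,"tx":0,"ty":0,"tz":0,"wx":0,"wy":0,"wz":0}]'
python3 -c "
from h import *
goal(455.7,317.1,31,76)"; python3 snap.py f2 scene 250 50 400 190 4
```

```text
time_s: 35.05
eef_pos: [500.6, 83.5, 173.6]
ee_rot: [-0.702, 0.702, -0.087, 0.086]
force: [0.7, -0.4, -0.8]
grip_width: 0.995
time_s: 35.88
eef_pos: [456.5, 314.4, 118.5]
ee_rot: [-0.701, 0.703, -0.088, 0.085]
force: [-0.2, 0.6, -0.2]
grip_width: 0.998
time_s: 35.97
eef_pos: [457.8, 314.5, 120.6]
ee_rot: [0.702, -0.702, 0.087, -0.087]
force: [-0.5, -0.1, 0.8]
grip_width: 0.997
turn [-0.0001 -0.0024  0.0003] rows 0.0 then shift tx ty tz [-2.7 89.6  2. ] rows 2.2
turn [-5.0000e-04  3.1392e+00 -2.0000e-04] rows 26.2 then shift tx ty tz [ 2.7 89.6 -2. ] rows 2.2
pos [457.8 314.5 120.6] jawdeg 75.86 tilt [0.0004 0.    ] q [ 0.39  0.49  1.55 -0.    1.1  -0.93] t 35.97 F [-0.5 -0.1  0.8] g 85.2
```

View pics/f2.png

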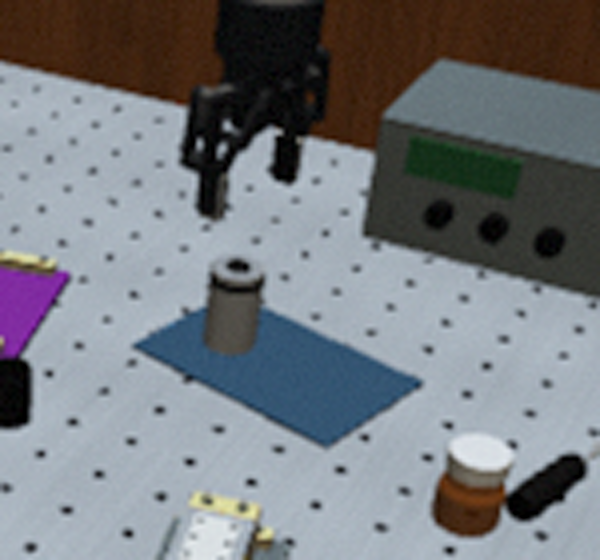

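```bash
python3 -m handwheel '[{"grip":85,"tx":-2.7,"ty":20,"tz":2,"wx":0,"wy":0,"wz":0},{"grip":85,"tx":0,"ty":30,"tz":0,"wx":0,"wy":0,"wz":0},{"grip":85,"tx":0,"ty":27,"tz":0,"wx":0,"wy":0,"wz":0},{"grip":85,"tx":0,"ty":11,"tz":0,"wx":0,"wy":0,"wz":0},{"grip":35,"tx":0,"ty":0,"tz":0,"wx":0,"wy":0,"wz":0},{"grip":35,"tx":0,"ty":0,"tz":0,"wx":0,"wy":0,"wz":0},{"grip":35,"tx":0,"ty":0,"tz":0,"wx":0,"wy":0,"wz":0},{"grip":35,"tx":0,"ty":0,"tz":0,"wx":0,"wy":0,"wz":0},{"grip":35,"tx":0,"ty":0,"tz":0,"wx":0,"wy":0,"wz":0},{"grip":35,"tx":0,"ty":0,"tz":0,"wx":0,"wy":0,"wz":0}]' 50
python3 -c "
from h import *
goal(455.7,317.1,31,76)"
python3 -m handwheel '[{"grip":35,"tx":0,"ty":-5,"tz":0,"wx":0,"wy":0,"wz":0},{"grip":35,"tx":0,"ty":-20,"tz":0,"wx":0,"wy":0,"wz":0},{"grip":35,"tx":0,"ty":-35,"tz":0,"wx":0,"wy":0,"wz":0},{"grip":35,"tx":0,"ty":-35,"tz":0,"wx":0,"wy":0,"wz":0},{"grip":35,"tx":0,"ty":-30,"tz":0,"wx":0,"wy":0,"wz":0},{"grip":35,"tx":0,"ty":-15,"tz":0,"wx":0,"wy":-0.12,"wz":0},{"grip":35,"tx":0,"ty":-5,"tz":0,"wx":0,"wy":-0.12,"wz":0},{"grip":35,"tx":0,"ty":0,"tz":0,"wx":0,"wy":0,"wz":0},{"grip":35,"tx":0,"ty":0,"tz":0,"wx":0,"wy":0,"wz":0},{"grip":35,"tx":0,"ty":0,"tz":0,"wx":0,"wy":0,"wz":0}]'
python3 -c "
from h import *
goal(452.5,-288.5,90,89.6)"; python3 snap.py f3 scene 250 50 400 190 4
```

```text
time_s: 36.85
eef_pos: [456.2, 318.0, 34.0]
ee_rot: [0.702, -0.701, 0.086, -0.088]
force: [-1.1, -1.5, 6.4]
grip_width: 0.507
turn [-0.0019 -0.002   0.0029] rows 0.0 then shift tx ty tz [-0.2  3.  -1. ] rows 0.1
turn [-4.6000e-03  3.1396e+00 -2.9000e-03] rows 26.2 then shift tx ty tz [0.2 3.  1. ] rows 0.1
pos [456.2 318.   34. ] jawdeg 75.89 tilt [0.0033 0.0011] q [ 0.4   0.61  1.62 -0.    0.92 -0.93] t 36.85 F [-1.1 -1.5  6.4] g 43.3
time_s: 37.68
eef_pos: [454.6, 317.5, 176.3]
ee_rot: [-0.707, 0.707, -0.004, 0.003]
force: [0.3, 0.7, -3.8]
grip_width: 0.505
turn [ 0.0006 -0.0028 -0.0013] rows 0.0 then shift tx ty tz [   2.1   86.3 -606. ] rows 15.3
turn [2.1000e-03 3.1388e+00 9.0000e-04] rows 26.2 then shift tx ty tz [ -2.1  86.3 606. ] rows 15.3
pos [454.6 317.5 176.3] jawdeg 89.44 tilt [-0.0014 -0.0005] q [ 0.4   0.42  1.49  0.    1.23 -1.16] t 37.68 F [ 0.3  0.7 -3.8] g 43.1
```

View pics/f3.png

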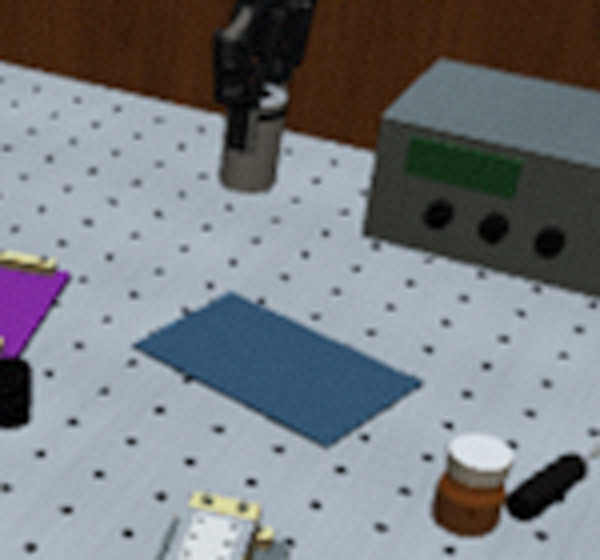

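```bash
python3 -m handwheel '[{"grip":35,"tx":0,"ty":0,"tz":-15,"wx":0,"wy":0,"wz":0},{"grip":35,"tx":0,"ty":0,"tz":-30,"wx":0,"wy":0,"wz":0},{"grip":35,"tx":0,"ty":0,"tz":-35,"wx":0,"wy":0,"wz":0},{"grip":35,"tx":0,"ty":0,"tz":-35,"wx":0,"wy":0,"wz":0},{"grip":35,"tx":0,"ty":0,"tz":-35,"wx":0,"wy":0,"wz":0},{"grip":35,"tx":0,"ty":0,"tz":-35,"wx":0,"wy":0,"wz":0},{"grip":35,"tx":0,"ty":0,"tz":-35,"wx":0,"wy":0,"wz":0},{"grip":35,"tx":0,"ty":0,"tz":-35,"wx":0,"wy":0,"wz":0},{"grip":35,"tx":0,"ty":0,"tz":-35,"wx":0,"wy":0,"wz":0},{"grip":35,"tx":0,"ty":0,"tz":-35,"wx":0,"wy":0,"wz":0}]';python3 -m handwheel '[{"grip":35,"tx":0,"ty":0,"tz":-35,"wx":0,"wy":0,"wz":0},{"grip":35,"tx":0,"ty":0,"tz":-35,"wx":0,"wy":0,"wz":0},{"grip":35,"tx":0,"ty":0,"tz":-35,"wx":0,"wy":0,"wz":0},{"grip":35,"tx":0,"ty":0,"tz":-35,"wx":0,"wy":0,"wz":0},{"grip":35,"tx":0,"ty":0,"tz":-35,"wx":0,"wy":0,"wz":0},{"grip":35,"tx":0,"ty":0,"tz":-35,"wx":0,"wy":0,"wz":0},{"grip":35,"tx":0,"ty":10,"tz":-35,"wx":0,"wy":0,"wz":0},{"grip":35,"tx":0,"ty":25,"tz":-25,"wx":0,"wy":0,"wz":0},{"grip":35,"tx":0,"ty":25,"tz":-10,"wx":0,"wy":0,"wz":0},{"grip":35,"tx":0,"ty":20,"tz":0,"wx":0,"wy":0,"wz":0}]';python3 -m handwheel '[{"grip":35,"tx":0,"ty":0,"tz":0,"wx":0,"wy":0,"wz":0},{"grip":35,"tx":0,"ty":0,"tz":0,"wx":0,"wy":0,"wz":0},{"grip":35,"tx":0,"ty":0,"tz":0,"wx":0,"wy":0,"wz":0}]'
python3 -c "
from h import *
goal(452.5,-288.5,47,89.6)"; python3 snap.py f4 scene 130 190 270 310 5
```

```text
time_s: 38.57
eef_pos: [452.4, -8.9, 176.5]
ee_rot: [0.707, -0.707, 0.003, -0.003]
force: [1.3, 0.6, -3.1]
grip_width: 0.501
time_s: 39.4
eef_pos: [450.2, -289.3, 94.5]
ee_rot: [0.707, -0.707, 0.004, -0.003]
force: [-0.2, -0.6, -2.4]
grip_width: 0.504
time_s: 39.65
eef_pos: [451.7, -287.3, 98.0]
ee_rot: [-0.707, 0.707, -0.002, 0.003]
force: [-0.5, 0.5, -2.5]
grip_width: 0.506
turn [0.001  0.0004 0.001 ] rows 0.0 then shift tx ty tz [ 0.8 51.  -1.2] rows 1.3
turn [ 1.6000e-03 -3.1412e+00 -1.5000e-03] rows 26.2 then shift tx ty tz [-0.8 51.   1.2] rows 1.3
pos [ 451.7 -287.3   98. ] jawdeg 89.62 tilt [ 0.001 -0.001] q [-0.79  0.48  1.63  0.    1.03 -2.35] t 39.65 F [-0.5  0.5 -2.5] g 43.2
```

View pics/f4.png

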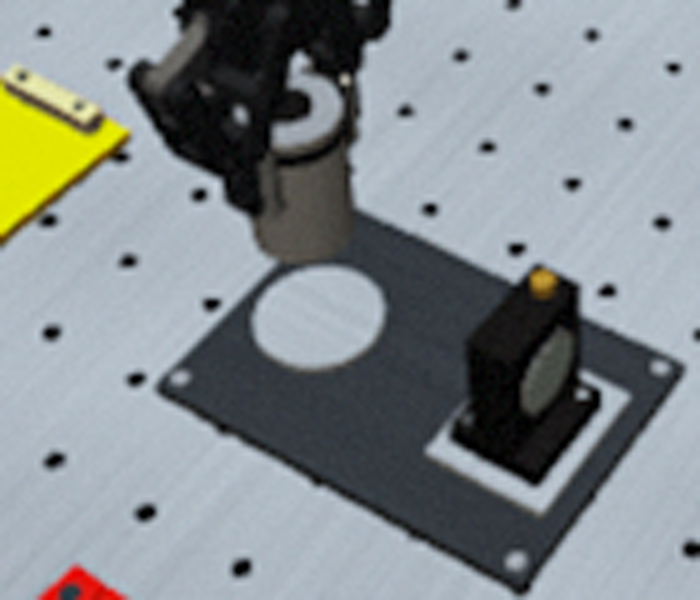

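```bash
python3 -m handwheel '[{"grip":35,"tx":0.8,"ty":10,"tz":-1.2,"wx":0,"wy":0,"wz":0},{"grip":35,"tx":0,"ty":20,"tz":0,"wx":0,"wy":0,"wz":0},{"grip":35,"tx":0,"ty":15,"tz":0,"wx":0,"wy":0,"wz":0},{"grip":35,"tx":0,"ty":5,"tz":0,"wx":0,"wy":0,"wz":0},{"grip":35,"tx":0,"ty":0,"tz":0,"wx":0,"wy":0,"wz":0},{"grip":35,"tx":0,"ty":0,"tz":0,"wx":0,"wy":0,"wz":0},{"grip":35,"tx":0,"ty":0,"tz":0,"wx":0,"wy":0,"wz":0},{"grip":35,"tx":0,"ty":0,"tz":0,"wx":0,"wy":0,"wz":0}]'
cat > m10.py <<'E'
from h import *
goal(452.5,-288.5,42,89.6)
c=eyes.capture("scene")
bx=(155,210,235,280); im=up(c,bx)
def circ(cx,cy,r,z,col):
    t=np.linspace(0,2*np.pi,60); P=np.c_[cx+r*np.cos(t),cy+r*np.sin(t),np.full(60,z)]
    uv=((proj(c,P)-bx[:2]+.5)*8-.5).round().astype(int); cv2.polylines(im,[uv],True,col,1)
import sys; zb=float(sys.argv[1])
circ(452.25,-288.2,29,12,(255,0,0)); circ(452.25,-288.2,22,zb,(0,255,0)); circ(452.25,-288.2,22,zb+70,(0,255,0))
cv2.imwrite("pics/f_ov%s.png"%sys.argv[2],im[:,:,::-1])
E
python3 m10.py 17 a
```

```text
time_s: 40.37
eef_pos: [452.4, -288.9, 47.8]
ee_rot: [-0.707, 0.708, -0.002, 0.003]
force: [0.2, 0.3, -3.3]
grip_width: 0.503
turn [0.0013 0.0006 0.0013] rows 0.0 then shift tx ty tz [0.1 5.8 0.4] rows 0.1
turn [ 2.000e-03 -3.141e+00 -2.100e-03] rows 26.2 then shift tx ty tz [-0.1  5.8 -0.4] rows 0.1
pos [ 452.4 -288.9   47.8] jawdeg 89.64 tilt [ 0.0013 -0.0013] q [-0.79  0.55  1.67 -0.    0.92 -2.35] t 40.37 F [ 0.2  0.3 -3.3] g 43.0
```

View pics/f_ova.png

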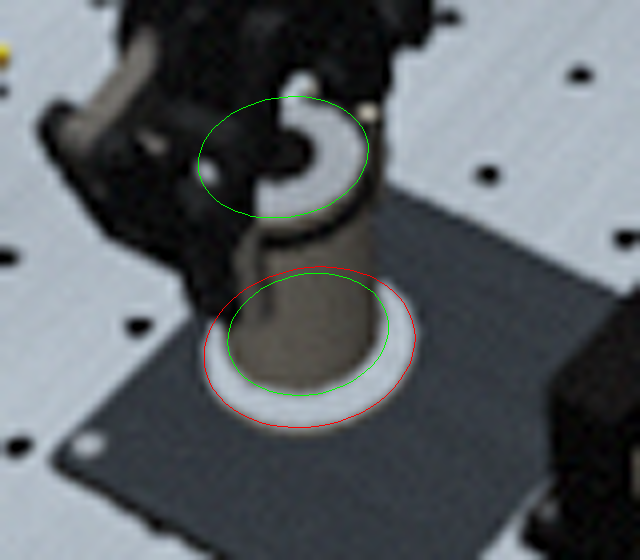

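```bash
cat > m11.py <<'E'
from h import *
s=sense(); y0=s["eef_pos"][1]
c=eyes.capture("scene"); bx=(155,200,235,280); im=up(c,bx); H=hsv(im)
o=-c["R"].T@c["t"]
def rayy(uv,y):
    P=cast(c,uv,0.)[0]; d=P-o; return o+d*(y-o[1])/d[1]
cv2.imwrite("pics/g1.png",im[:,:,::-1])
print("tcp",np.round(s["eef_pos"],1),"F",np.round(s["force"],1))
for nm,zz in (("t",82),):
    for x in (445,452,459): print(x,np.round((proj(c,[x,y0,117-30])[0]-bx[:2]+.5)*8))
E
python3 m11.py
```

```text
tcp [ 452.3 -288.8   47.7] F [-0.  -0.  -3.8]
445 [260. 227.]
452 [281. 237.]
459 [303. 247.]
```

View pics/g1.png

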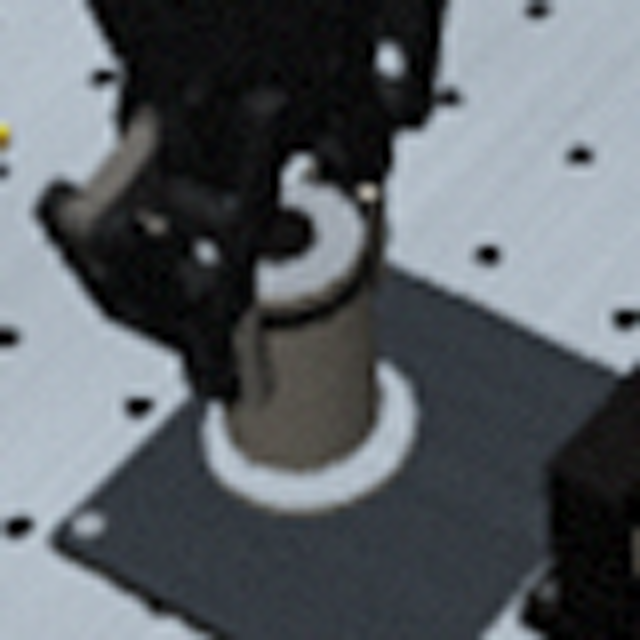

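```bash
python3 - <<'E'
import cv2,numpy as np
a=cv2.imread("pics/scene0.png")[200:280,155:235]; a=cv2.resize(a,None,fx=8,fy=8,interpolation=cv2.INTER_CUBIC)
b=cv2.imread("pics/g1.png")
o=np.hstack([a[120:520,150:500],b[120:520,150:500]]); cv2.imwrite("pics/cmp.png",o)
E
```

```text
(no output)
```

View pics/cmp.png

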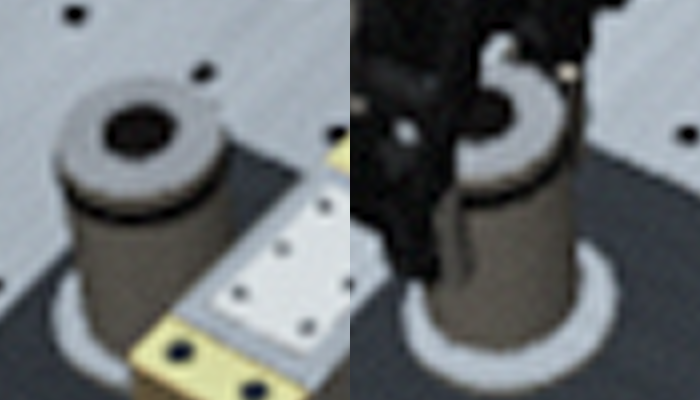

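```bash
python3 -m handwheel '[{"grip":35,"tx":0,"ty":2,"tz":0,"wx":0,"wy":0,"wz":0},{"grip":35,"tx":0,"ty":1.5,"tz":0,"wx":0,"wy":0,"wz":0},{"grip":35,"tx":0,"ty":0,"tz":0,"wx":0,"wy":0,"wz":0},{"grip":35,"tx":0,"ty":0,"tz":0,"wx":0,"wy":0,"wz":0},{"grip":35,"tx":0,"ty":0,"tz":0,"wx":0,"wy":0,"wz":0}]';python3 -m handwheel '[{"grip":35,"tx":0,"ty":1,"tz":0,"wx":0,"wy":0,"wz":0},{"grip":35,"tx":0,"ty":0,"tz":0,"wx":0,"wy":0,"wz":0},{"grip":35,"tx":0,"ty":0,"tz":0,"wx":0,"wy":0,"wz":0}]'; python3 m10.py 12.8 b
```

```text
time_s: 40.88
eef_pos: [452.0, -288.5, 43.4]
ee_rot: [-0.707, 0.707, -0.002, 0.002]
force: [-1.3, -0.0, -3.5]
grip_width: 0.505
time_s: 41.13
eef_pos: [452.0, -288.5, 42.4]
ee_rot: [0.707, -0.707, 0.002, -0.002]
force: [0.3, 0.4, -3.5]
grip_width: 0.502
turn [-0.      0.0006 -0.    ] rows 0.0 then shift tx ty tz [0.5 0.4 0. ] rows 0.0
turn [-1.000e-04 -3.141e+00  1.000e-04] rows 26.2 then shift tx ty tz [-0.5  0.4 -0. ] rows 0.0
pos [ 452.  -288.5   42.4] jawdeg 89.63 tilt [-0.  0.] q [-0.79  0.56  1.67  0.    0.91 -2.35] t 41.13 F [ 0.3  0.4 -3.5] g 42.8
```

View pics/f_ovb.png

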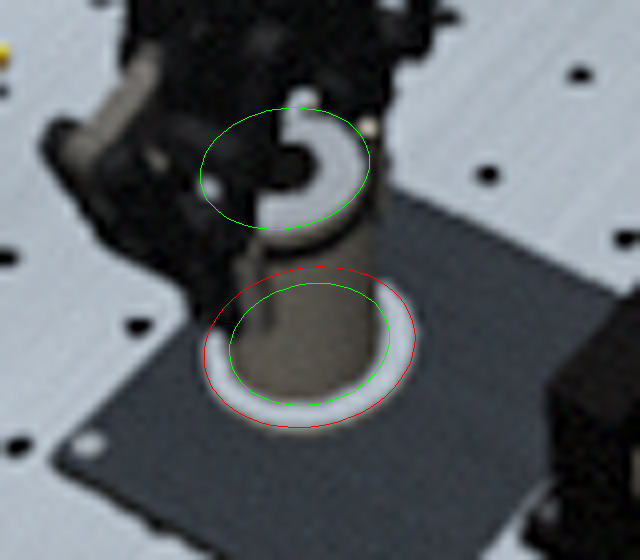

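```bash
python3 -m handwheel '[{"grip":35,"tx":0.7,"ty":0.6,"tz":0,"wx":0,"wy":0,"wz":0},{"grip":35,"tx":0,"ty":0,"tz":0,"wx":0,"wy":0,"wz":0},{"grip":35,"tx":0,"ty":0,"tz":0,"wx":0,"wy":0,"wz":0}]';python3 -m handwheel '[{"grip":35,"tx":0,"ty":0.6,"tz":0,"wx":0,"wy":0,"wz":0},{"grip":35,"tx":0,"ty":0,"tz":0,"wx":0,"wy":0,"wz":0},{"grip":35,"tx":0,"ty":0,"tz":0,"wx":0,"wy":0,"wz":0}]'
```

```text
time_s: 41.43
eef_pos: [452.6, -288.6, 42.1]
ee_rot: [-0.707, 0.707, -0.002, 0.002]
force: [-1.9, 0.6, 3.0]
grip_width: 0.503
time_s: 41.68
eef_pos: [452.6, -288.6, 42.1]
ee_rot: [-0.707, 0.707, -0.002, 0.002]
force: [-5.2, 3.0, 10.4]
grip_width: 0.503
```

```bash
python3 -m handwheel '[{"grip":35,"tx":0,"ty":-0.4,"tz":0,"wx":0,"wy":0,"wz":0},{"grip":35,"tx":0,"ty":0,"tz":0,"wx":0,"wy":0,"wz":0},{"grip":85,"tx":0,"ty":0,"tz":0,"wx":0,"wy":0,"wz":0},{"grip":85,"tx":0,"ty":0,"tz":0,"wx":0,"wy":0,"wz":0},{"grip":85,"tx":0,"ty":0,"tz":0,"wx":0,"wy":0,"wz":0},{"grip":85,"tx":0,"ty":0,"tz":0,"wx":0,"wy":0,"wz":0},{"grip":85,"tx":0,"ty":0,"tz":0,"wx":0,"wy":0,"wz":0},{"grip":85,"tx":0,"ty":-10,"tz":0,"wx":0,"wy":0,"wz":0},{"grip":85,"tx":0,"ty":-30,"tz":0,"wx":0,"wy":0,"wz":0},{"grip":85,"tx":0,"ty":-35,"tz":0,"wx":0,"wy":0,"wz":0}]';python3 -m handwheel '[{"grip":85,"tx":0,"ty":-30,"tz":15,"wx":0,"wy":0,"wz":0},{"grip":85,"tx":0,"ty":0,"tz":35,"wx":0,"wy":0,"wz":0},{"grip":85,"tx":0,"ty":0,"tz":35,"wx":0,"wy":0,"wz":0},{"grip":85,"tx":0,"ty":0,"tz":35,"wx":0,"wy":0,"wz":0},{"grip":85,"tx":0,"ty":0,"tz":35,"wx":0,"wy":0,"wz":0},{"grip":85,"tx":0,"ty":0,"tz":35,"wx":0,"wy":0,"wz":0},{"grip":85,"tx":0,"ty":0,"tz":35,"wx":0,"wy":0,"wz":0},{"grip":85,"tx":0,"ty":0,"tz":35,"wx":0,"wy":0,"wz":0},{"grip":85,"tx":0,"ty":0,"tz":20,"wx":0,"wy":0,"wz":0},{"grip":85,"tx":0,"ty":0,"tz":0,"wx":0,"wy":0,"wz":0}]';python3 m10.py 12 c
cat > m12.py <<'E'
from h import *
from m4 import quad
T=eyes.capture("top");S=eyes.capture("scene")
cv2.imwrite("pics/fin_s.png",S["pixels"][:,:,::-1]);cv2.imwrite("pics/fin_t.png",cv2.resize(up(T,(285,145,350,225)),(487,600))[:,:,::-1])
bx=(285,145,350,225);H=hsv(up(T,bx))
quad("T knob",T,(H[...,0]<40)&(H[...,1]>90)&(H[...,2]>50),bx,87,0.5,1,n=2)
yy,xx=np.mgrid[0:H.shape[0],0:H.shape[1]]
p=proj(T,[452.5,-288.5,82])[0]; d=np.hypot(yy-(p[1]-bx[1])*8,xx-(p[0]-bx[0])*8)
quad("T dot",T,(H[...,2]<75)&(d<32),bx,82,0.5,1)
bx=(150,215,280,310);H=hsv(up(S,bx))
quad("S knob",S,(H[...,0]<25)&(H[...,1]>150)&(H[...,2]>120),bx,87,0.5,1,n=2)
yy,xx=np.mgrid[0:H.shape[0],0:H.shape[1]]
p=proj(S,[452.5,-288.5,82])[0]; d=np.hypot(yy-(p[1]-bx[1])*8,xx-(p[0]-bx[0])*8)
quad("S dot",S,(H[...,2]<75)&(d<42),bx,82,0.5,1)
E
python3 m12.py
```

```text
time_s: 42.52
eef_pos: [451.9, -287.8, 116.7]
ee_rot: [0.708, -0.706, 0.003, -0.001]
force: [1.3, -0.0, 0.4]
grip_width: 0.998
time_s: 43.35
eef_pos: [454.2, -5.3, 147.4]
ee_rot: [0.707, -0.707, 0.001, -0.001]
force: [-0.2, -1.2, 0.1]
grip_width: 0.995
turn [-0.0005  0.0044  0.0007] rows 0.0 then shift tx ty tz [   0.3  105.4 -283.2] rows 7.6
turn [ 1.0000e-03 -3.1372e+00  8.0000e-04] rows 26.1 then shift tx ty tz [ -0.3 105.4 283.2] rows 7.6
pos [454.2  -5.3 147.4] jawdeg 89.85 tilt [0.0007 0.0005] q [-0.27  0.25  1.82  0.    1.07 -1.84] t 43.35 F [-0.2 -1.2  0.1] g 85.0
T knob px [315.47 165.12] area 7.0 rect [ 564.8 -277.5] [8.6 9.3] 0.3 centroid [ 564.8 -277.4]
T dot px [319.62 202.81] area 27.0 rect [ 453.  -290.2] [17.5 17.5] 89.8 centroid [ 452.8 -290.2]
S knob px [238.   245.58] area 13.4 rect [ 562.6 -274.8] [9.7 9.5] 75.1 centroid [ 562.8 -274.8]
S knob px [151.31 308.4 ] area 8.1 rect [ 513.4 -470.8] [10.7  4.8] 4.0 centroid [ 513.1 -470.3]
S dot px [189.75 230.88] area 43.9 rect [ 451.9 -289. ] [18.4 18.4] 65.3 centroid [ 451.8 -289.2]
```

View pics/f_ovc.png

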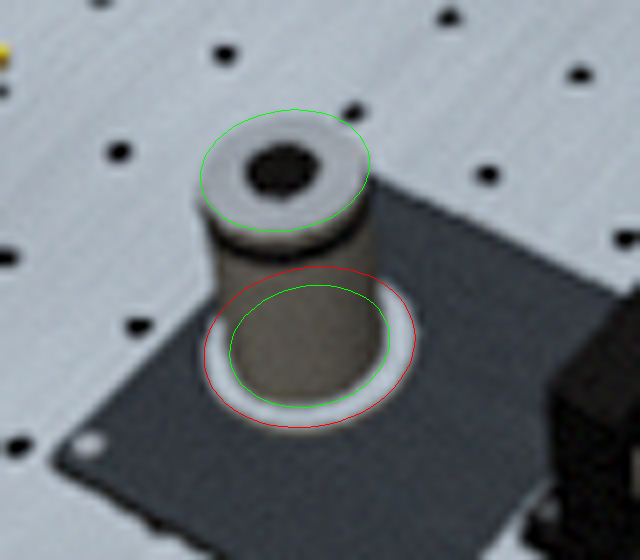

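View pics/fin_t.png

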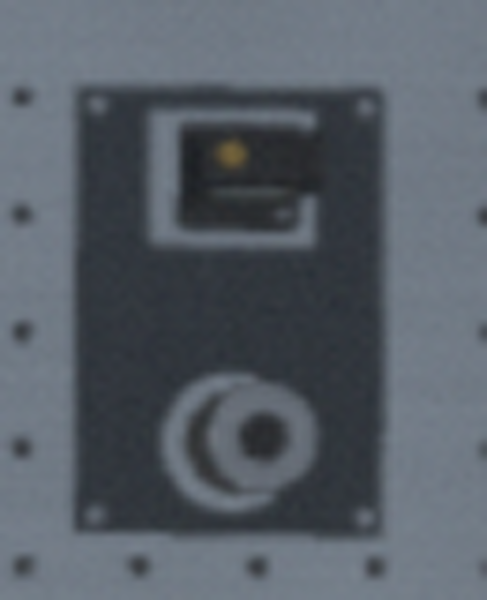

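View pics/fin_s.png

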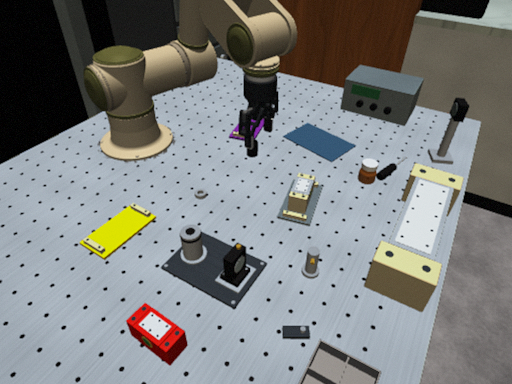

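```bash
python3 - <<'E'
from h import *
c=eyes.capture("scene")
bx=(210,240,270,300); f=10; im=up(c,bx,f)
def poly(cx,cy,hx,hy,z,col):
    a=np.radians(-.4);R=np.array([[np.cos(a),-np.sin(a)],[np.sin(a),np.cos(a)]])
    P=np.array([[-hx,-hy],[hx,-hy],[hx,hy],[-hx,hy]])@R.T+[cx,cy]
    uv=((proj(c,np.c_[P,np.full(4,z)])-bx[:2]+.5)*f-.5).round().astype(int); cv2.polylines(im,[uv],True,col,1)
poly(564.2,-288.9,29,35,12,(255,0,0)); poly(564.2,-288.9,22,25,12,(0,255,0))
cv2.imwrite("pics/g_ov.png",im[:,:,::-1])
E
```

```text
(no output)
```

View pics/g_ov.png

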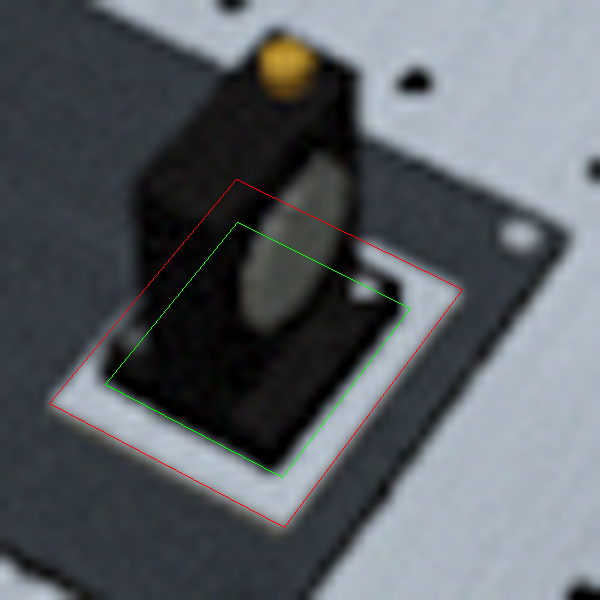

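```bash
python3 - <<'E'
from h import *
a=cv2.imread("pics/scene0.png").astype(int); b=cv2.imread("pics/fin_s.png").astype(int)
for n,(x0,y0,x1,y1) in dict(jar=(355,155,382,186),post=(298,243,325,282),free=(60,300,90,330)).items(): print(n,np.abs(a-b)[y0:y1,x0:x1].mean().round(2))
print(sense()["time_s"]); ctrl.finish_job()
E
```

```text
jar 5.38
post 5.95
free 6.51
43.55
the job is handed in; nothing more can be done
```

The job is done in the order you asked and handed in at 43.6 s. The lens mount and then the beam stop went onto the mat, standing and let go. The module then went into the grey cradle, the lens mount back onto the square plate, and the beam stop onto the round plate.

**Module:** it is within about 1 mm of the cradle's middle, with yaw agreeing to a few tenths of a degree. It stands upright between the end stops.

**Lens mount:** it is upright and square to its plate. The overlay puts it about 1 mm off centre towards the robot, and the knob's position in the two cameras differed by 2–3 mm. I left it rather than risk a regrip.

**Beam stop:** it is upright. Its top dot reads 1.5 mm (top view) and 1 mm (scene view) off the plate centre, towards −y. While held it seemed to lean by roughly a degree, but after release it matched an upright outline.

**Bystanders and forces:** the jar and post holder are unchanged in the scene view, where the difference from the first picture is no more than camera noise. The highest force in the readings was about 12 N. The open gripper was clear of everything at the end.

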